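# Deal the jam pots to the breakfast trays and lock the caddy

### The job

Deal the jam pots out to the three breakfast trays in turn, one to each tray before any tray gets its second, one upright in a well, for as long as there are enough for every tray to get the same number. Then put any pots left over into the pockets of the caddy's tilt-out bin, push the bin fully shut, and last slide its bolt fully home into the keeper. Leave the other kitchen things where they stand.

Things in the scene. Friction and masses are not known exactly. Their poses are not given: they have to be found in the camera images.
- pot1_c (a point): jam pot: squat upright cylinder, red with a white lid, 46 mm diameter, 30 mm high, about 50 g; the point is its centre, 15 mm above its underside; z up. The number of pots varies from start to start (5 to 8); all are alike and interchangeable
- pot2_c (a point): another jam pot like pot1 (may be absent); its centre
- pot3_c (a point): another jam pot like pot1 (may be absent); its centre
- pot4_c (a point): another jam pot like pot1 (may be absent); its centre
- pot5_c (a point): another jam pot like pot1 (may be absent); its centre
- pot6_c (a point): another jam pot like pot1 (may be absent); its centre
- pot7_c (a point): another jam pot like pot1 (may be absent); its centre
- pot8_c (a point): another jam pot like pot1 (may be absent); its centre
- tray_blue_near (a point): blue breakfast tray (fixed to the board, 130 x 66 mm, 9 mm high over all) has two square wells in a row along its x axis, each 58 x 61 mm inside (58 along tray y), floor 4 mm above the board, walls 4 mm thick; this is where the centre of a pot standing in the well on the tray's -x side lies (15 mm above the well floor); axes are those of the tray, z up
- tray_blue_far (a point): blue breakfast tray (fixed to the board, 130 x 66 mm, 9 mm high over all) has two square wells in a row along its x axis, each 58 x 61 mm inside (58 along tray y), floor 4 mm above the board, walls 4 mm thick; this is where the centre of a pot standing in the well on the tray's +x side lies (15 mm above the well floor); axes are those of the tray, z up
- tray_green_near (a point): green breakfast tray (fixed to the board, 130 x 66 mm, 9 mm high over all) has two square wells in a row along its x axis, each 58 x 61 mm inside (58 along tray y), floor 4 mm above the board, walls 4 mm thick; this is where the centre of a pot standing in the well on the tray's -x side lies (15 mm above the well floor); axes are those of the tray, z up
- tray_green_far (a point): green breakfast tray (fixed to the board, 130 x 66 mm, 9 mm high over all) has two square wells in a row along its x axis, each 58 x 61 mm inside (58 along tray y), floor 4 mm above the board, walls 4 mm thick; this is where the centre of a pot standing in the well on the tray's +x side lies (15 mm above the well floor); axes are those of the tray, z up
- tray_grey_near (a point): grey breakfast tray (fixed to the board, 130 x 66 mm, 9 mm high over all) has two square wells in a row along its x axis, each 58 x 61 mm inside (58 along tray y), floor 4 mm above the board, walls 4 mm thick; this is where the centre of a pot standing in the well on the tray's -x side lies (15 mm above the well floor); axes are those of the tray, z up
- tray_grey_far (a point): grey breakfast tray (fixed to the board, 130 x 66 mm, 9 mm high over all) has two square wells in a row along its x axis, each 58 x 61 mm inside (58 along tray y), floor 4 mm above the board, walls 4 mm thick; this is where the centre of a pot standing in the well on the tray's +x side lies (15 mm above the well floor); axes are those of the tray, z up
- bin (a joint): orange tilt-out bin of the white condiment caddy: 0 = shut, to 0.42 rad = tilted out to the robot; hinged on its lower front edge, stays where left (3 to 5 N at the top), pushed shut from the front. Outside 68 deep (x) x 120 wide (y) x 42 high mm, walls and floor 4 mm, open on top, two pockets side by side, 60 (x) x 54 (y) x 38 deep mm each
- bin_hinge (a point): middle of the bin's hinge line, on its lower front edge, 10 mm above the board, on the fixed caddy; axes of the caddy: x from the bin's front to the caddy's back, y left along the hinge, z up. Bin shut: its outer front face is at x = 0, z = 0 to 42 mm. Behind, from x = 72 mm, the caddy stands 85 mm high, its bottles 115 mm; its 8 mm base plate reaches 5 mm in front of x = 0
- pocket_left (a point): where the centre of a pot standing in the bin's left (+y) pocket lies: middle of the pocket, 15 mm above its floor and 23 mm below its rim; axes of the bin, tilting with it. One pot fits in each pocket
- pocket_right (a point): the same for the right (-y) pocket
- bolt (a joint): barrel bolt on a 40 mm high block beside the bin, on its +y side: 0 = drawn, 0.038 m = fully home in the keeper on the bin; slides towards the bin, along -y of bin_hinge, stays where it is left, moves at about 2 N
- bolt_knob (a point): upright round knob on the bolt, 14 mm diameter, standing free from 48 to 85 mm above the board (bolt rod 8 mm thick, top at 52 mm); the point is on its axis 78 mm above the board; axes of the caddy
- egg_cup: white ceramic egg cup, 48 mm diameter, 52 mm high; bystander standing among the pots; origin at the centre of its underside
- spatula: spatula with orange silicone blade and black handle lying flat, 240 mm long; bystander
- mug: blue mug, 80 mm diameter, 85 mm high; bystander
- pepper: amber pepper jar, 44 mm diameter, 75 mm high; bystander
Not all that is in view belongs to the job. What is shaped like the part that bears pot8_c but pink is not meant. Leave any blue look-alike of the part that bears pot3_c alone.

How it is judged:
By the outcome, as a careful person would: the job done as asked, in the order asked, and still so for the second after the job is handed in, with the robot touching nothing.
Of pot1, pot2, pot3, pot4, pot5, pot6, pot7, pot8 only 5 to 8 are there at a start; the rules pass over those that are not, and their reading is None.
At some moment in a run one of pot1, pot2, pot3, pot4, pot5, pot6, pot7, pot8 may be knocked a few centimetres aside while the robot is not near it.
Once in a run the grip may slacken for a moment while it holds something.
It also fails if it takes over 210 s, if anything falls off the work surface, if the arm or the gripper's body presses on something with over 40 N, if the wrist force passes 120 N, or if a joint passes its speed limit or range.

### The arm

A 6-joint arm with a two-finger parallel gripper is mounted at the origin on the work surface. World frame = base frame: x ahead of the robot, y to its left, z up, the work surface at z = 0. Lengths are in m, angles in rad, forces in N, time in s.
With the tool pointing down it reaches from about 0.275 to 0.75 m from the base axis. Payload 10.2 kg.
Tool frame: the origin (TCP) lies at the very end of the fingers, on their centre line; the grasp point (between the pads) lies 19 mm behind it; z points along the fingers, y is the line along which they close (so a half turn about z gives the same grasp; the last joint's range is limited). The gripper opens to 85 mm and grips with 20 to 120 N. Pads are 22 mm wide; open, the fingers measure 114 mm over their backs; the gripper's body (76 mm by 85 mm) begins 54 mm behind the grasp point. The pads swing forward as they close: fully open they stand 13 mm farther back than shut.
Start: joints at [-1.385, 0.313, 1.498, -0, 1.331, -0.223], TCP at [0.209, -0.482, 0.231] pointing down, gripper open.
Joint ranges: [-2.94, 2.94], [-0.97, 2.17], [0.19, 2.56], [-1.23, 4.37], [0.02, 3.11], [-2.88, 2.88]. Speed limits (rad/s): [2.39, 2.39, 3.01, 3.14, 3.14, 3.14].

### API

Orientations are given as a unit quaternion [w, x, y, z].
In Python, from plant import bot gives the robot as it stands. The module is installed in compiled form; this text tells all that it offers.
- The arm moves only by the shell command python3 -m jog 'ROWS' [FORCE]. ROWS is JSON, a list of rows, each an object with "grip": the opening, from -1 (shut) to 1 (fully open); "slide": the shift along the world's x, y, z in cm, a list of three; "turn": the turn about the world's z in degrees. In form: [{"grip": grip, "slide": [x, y, z], "turn": turn}, ...]. A call has 1 to 5 rows; each row is the pose to reach, as a shift and turn from the pose commanded when the call began; what a row does not reach only later rows make up. A row lasts 1/10 s, in which the tool goes at most 50 mm and 8.59 degrees, less where a joint would pass 70% of its speed; a pose out of reach is approached as far as the arm can. A call with a gripper value outside its range is refused whole. The fingers move at their own pace and stop on an object; FORCE is the grip in N (left out, the last holds). Time passes only in rows, so rows that repeat a pose let the fingers close. It gives the time, the measured TCP pose, the force, the opening and the grip force at its end, in the units of the state.
- bot.sense(): the state, without advancing time (a new reading comes with each control period).
- bot.get_image(name): name is "scene" or "top"; returns a dict with "img" (400x640x3 uint8, red, green, blue), "z_map" (400x640 float32, m along the optical axis (not along the pixel's ray), 0 where there is no reading), "vertical_fov" (degrees; the focal length in pixels is half the picture's height over the tangent of half this angle, whatever the lens; pixels are square), "cx", "cy" (the principal point, pixels), "T" (4x4, takes a point from camera to world coordinates). Camera axes: x right, y down, z forward; pixel columns grow to the right and rows downward; lengths in m; the calibration is good to about 2 mm. A picture is of the moment at which its call begins.
- bot.sign_off(): hands the job in; it is judged then, once.
The state is a dict: "time": time; "joint_positions": joint angles; "qd": joint speeds; "tau": joint torques, N m; "tcp_pos": TCP position; "ee_rot": TCP orientation; "ft_force": force on the tool from outside, world axes, zero at the start; "torque": the same for the moment, N m; "grip_width": finger opening in m; "finger_force": force on a finger pad.
Only numpy, scipy, OpenCV 4.12 (cv2) and the standard library are available. Lean on these libraries where they do the work, as an engineer would, in place of code of your own. Each camera call takes 0.05 s, during which the arm holds its last target. There are 200 camera calls.

## Working session

There is one attempt and no reset: what is moved stays moved. The work goes in short steps, Python scripts to look and compute and a shell command to move; the robot and the scene stay as the last step left them, time stands still between calls to the robot, and variables do not carry over. Pictures are saved under pics/ and viewed, at most 14 in all, crops included, and the job is handed in when it is done.

```bash
mkdir -p pics; cat > h.py <<'E'
import numpy as np, cv2
from plant import bot
def grab(n,save=None):
    d=bot.get_image(n)
    if save: cv2.imwrite(f'pics/{save}.png',d['img'][:,:,::-1])
    h,w=d['z_map'].shape; f=h/2/np.tan(np.radians(d['vertical_fov'])/2)
    v,u=np.mgrid[:h,:w]; z=d['z_map']
    P=np.stack([(u-d['cx'])/f*z,(v-d['cy'])/f*z,z,np.ones_like(z)],-1)@np.array(d['T']).T
    d['P']=P[...,:3]; d['f']=f; return d
def ray(d,u,v,h):
    T=np.array(d['T']); r=T[:3,:3]@np.array([(u-d['cx'])/d['f'],(v-d['cy'])/d['f'],1]); o=T[:3,3]
    return o+r*(h-o[2])/r[2]
def proj(d,p):
    T=np.linalg.inv(np.array(d['T'])); c=T[:3,:3]@np.array(p)+T[:3,3]
    return c[:2]/c[2]*d['f']+[d['cx'],d['cy']]
E
python3 - <<'E'
from h import *
for n in('scene','top'):
    d=grab(n,n+'0'); print(n,d['vertical_fov'],d['cx'],d['cy'],np.round(d['T'],3).tolist())
s=bot.sense(); print(s['time'],s['tcp_pos'],s['ee_rot'],s['grip_width'],s['ft_force'])
E
```

```text
scene 56.21723074767131 311.16063145764105 198.81630066446056 [[0.872, 0.332, -0.36, 0.889], [0.49, -0.614, 0.619, -0.622], [-0.015, -0.716, -0.698, 0.755], [0.0, 0.0, 0.0, 1.0]]
top 47.58815429766886 319.2132393970358 194.31556519775634 [[0.03, -0.997, 0.066, 0.494], [-1.0, -0.03, -0.005, -0.013], [0.007, -0.066, -0.998, 1.211], [0.0, 0.0, 0.0, 1.0]]
0.1 [ 0.20864342 -0.48151879  0.23081331] [-5.61537991e-04  9.79184126e-01  2.02973230e-01  1.76263173e-05] 0.08524202264224769 [ 0.12056997 -0.6024836  -0.29635101]
```

View pics/scene0.png

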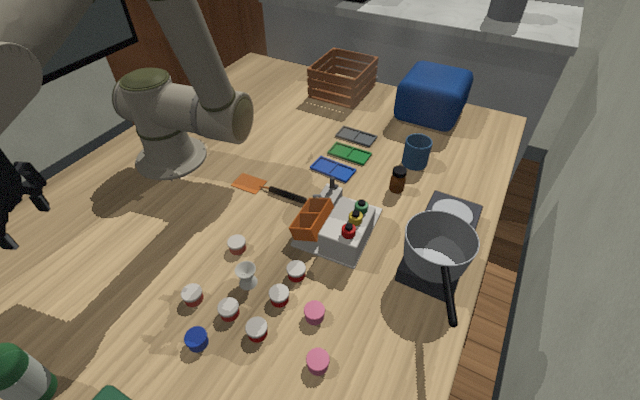

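View pics/top0.png

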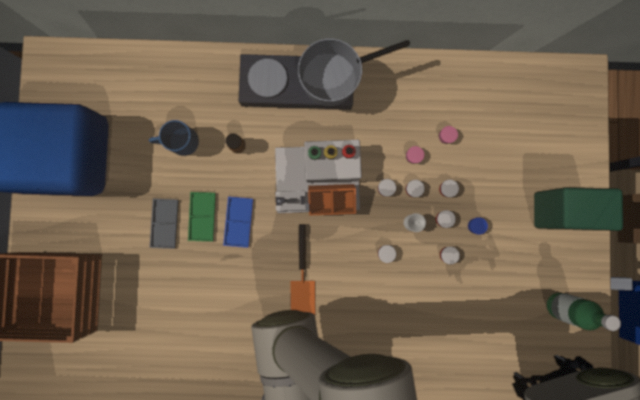

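The top view shows six white-lidded pots: (388,187), (416,188), (450,188), (447,219), (388,254) and (451,256). The egg cup is at (415,222). The pink look-alikes at (415,155) and (450,134) and the blue one at (479,226) are the wrong colour, so I leave them alone. The trays are at (165,222), (203,216) and (239,222), and the bin is at (332,200). I'll measure these and confirm the pots in one enlarged crop.

```bash
cat >> h.py <<'E'
def pots(d):
    "lid centres on z=0.03 plane, top view"
    hsv=cv2.cvtColor(d['img'],cv2.COLOR_RGB2HSV); P=d['P']
    m=((hsv[...,1]<70)&(hsv[...,2]>90)&(P[...,2]>.018)&(P[...,2]<.075)).astype(np.uint8)
    m=cv2.morphologyEx(m,cv2.MORPH_OPEN,np.ones((3,3)))
    n,l,st,c=cv2.connectedComponentsWithStats(m); out=[]
    for i in range(1,n):
        if 60<st[i,4]<900:
            h=np.median(P[...,2][l==i]); out.append((c[i].round(1).tolist(),int(st[i,4]),round(float(h),4),ray(d,*c[i],.03).round(4).tolist()))
    return out
E
python3 - <<'E'
from h import *
d=grab('top'); hsv=cv2.cvtColor(d['img'],cv2.COLOR_RGB2HSV)
for o in pots(d): print(o)
for n,(u0,u1,v0,v1) in dict(grey=(140,182,190,255),green=(184,218,183,250),blue=(220,260,190,255)).items():
    P=d['P'][v0:v1,u0:u1]; s=hsv[v0:v1,u0:u1]
    if n=='grey': m=s[...,1]<60
    else: m=(s[...,1]>120)&(abs(s[...,0].astype(int)-(60 if n=='green' else 115))<20)
    m=cv2.morphologyEx(m.astype(np.uint8),cv2.MORPH_OPEN,np.ones((3,3)))
    c=max(cv2.findContours(m,cv2.RETR_EXTERNAL,2)[0],key=cv2.contourArea)[:,0]+[u0,v0]
    w=np.array([ray(d,*p,.009)[:2] for p in c],np.float32)
    print(n,cv2.minAreaRect(w))
s=grab('scene'); 
print('bin orange')
for q,dd in(('top',d),('scene',s)):
    h=cv2.cvtColor(dd['img'],cv2.COLOR_RGB2HSV);P=dd['P']
    m=(h[...,0]<15)&(h[...,1]>150)&(h[...,2]>60)&(P[...,2]>.02)&(P[...,2]<.08)&(P[...,0]>.4)&(P[...,0]<.62)&(abs(P[...,1]+.03)<.13)
    print(q,m.sum(),np.percentile(P[m],[1,5,50,95,99],axis=0).round(3).tolist())
a=cv2.resize(d['img'][130:280,225:475],None,fx=3,fy=3,interpolation=2)
b=cv2.resize(s['img'][170:350,170:390],None,fx=3,fy=3,interpolation=2)
cv2.imwrite('pics/c1.png',a[:,:,::-1]);cv2.imwrite('pics/c2.png',b[:,:,::-1])
E
```

```text
([386.9, 187.4], 237, 0.0307, [0.596, -0.1951, 0.03])
([415.1, 188.1], 239, 0.0303, [0.5964, -0.269, 0.03])
([449.5, 188.1], 243, 0.0305, [0.599, -0.3592, 0.03])
([291.0, 194.3], 202, 0.0409, [0.5704, 0.055, 0.03])
([291.9, 206.8], 235, 0.0413, [0.538, 0.0515, 0.03])
([446.0, 218.8], 238, 0.0307, [0.5186, -0.3508, 0.03])
([416.0, 222.4], 271, 0.0499, [0.5068, -0.2727, 0.03])
([386.8, 253.7], 241, 0.0305, [0.4237, -0.1982, 0.03])
([450.1, 255.1], 244, 0.0305, [0.425, -0.3624, 0.03])
grey ((0.48594462871551514, 0.3895629048347473), (0.068037249147892, 0.1305219531059265), 89.7295150756836)Traceback (most recent call last):
  File "<stdin>", line 9, in <module>
ValueError: max() iterable argument is empty
```

```bash
python3 - <<'E'
from h import *
d=grab('top'); hsv=cv2.cvtColor(d['img'],cv2.COLOR_RGB2HSV)
print(hsv[230,203],hsv[235,239],hsv[205,203])
for n,(u0,u1,v0,v1) in dict(green=(184,218,183,250),blue=(220,260,190,255)).items():
    s=hsv[v0:v1,u0:u1].astype(int)
    m=(s[...,1]>90)&((s[...,0]>40)&(s[...,0]<95) if n=='green' else (s[...,0]>100)&(s[...,0]<135))
    m=cv2.morphologyEx(m.astype(np.uint8),cv2.MORPH_OPEN,np.ones((3,3)))
    c=max(cv2.findContours(m,cv2.RETR_EXTERNAL,2)[0],key=cv2.contourArea)[:,0]+[u0,v0]
    w=np.array([ray(d,*p,.009)[:2] for p in c],np.float32)
    print(n,cv2.minAreaRect(w))
s=grab('scene'); 
for q,dd in(('top',d),('scene',s)):
    h=cv2.cvtColor(dd['img'],cv2.COLOR_RGB2HSV);P=dd['P']
    m=(h[...,0]<15)&(h[...,1]>130)&(h[...,2]>50)&(P[...,2]>.015)&(P[...,2]<.08)&(P[...,0]>.4)&(P[...,0]<.62)&(abs(P[...,1]+.03)<.13)
    print(q,m.sum(),np.percentile(P[m],[1,5,50,95,99],axis=0).round(3).tolist())
    k=(P[...,2]>.06)&(P[...,2]<.092)&(P[...,0]>.45)&(P[...,0]<.6)&(P[...,1]>-.02)&(P[...,1]<.12)
    print('knob',k.sum(),np.median(P[k],0).round(4),P[k].min(0).round(3),P[k].max(0).round(3))
w=(P:=d['P'],)[0]; k=(P[...,2]>.075)&(P[...,2]<.095)&(P[...,0]>.5)&(P[...,0]<.75)&(abs(P[...,1]+.03)<.13)&(hsv[...,1]<60)
print('caddy top',cv2.minAreaRect(P[k][:,:2].astype(np.float32)),np.median(P[k],0))
a=cv2.resize(d['img'][130:280,225:475],None,fx=3,fy=3,interpolation=2)
b=cv2.resize(s['img'][170:350,170:390],None,fx=3,fy=3,interpolation=2)
cv2.imwrite('pics/c1.png',a[:,:,::-1]);cv2.imwrite('pics/c2.png',b[:,:,::-1])
E
```

```text
[ 64 110 109] [111 149 140] [ 64 112 107]
green ((0.5075166821479797, 0.2901575267314911), (0.06174203380942345, 0.1230422779917717), 89.75859832763672)
blue ((0.49561893939971924, 0.1937306821346283), (0.06371874362230301, 0.12648487091064453), 86.73342895507812)
top 1313 [[0.521, -0.11, 0.016], [0.525, -0.106, 0.018], [0.56, -0.052, 0.031], [0.591, 0.002, 0.073], [0.595, 0.007, 0.077]]
knob 125 [0.5546 0.008  0.0692] [ 0.527 -0.018  0.06 ] [0.587 0.079 0.089]
scene 1225 [[0.522, -0.113, 0.017], [0.525, -0.112, 0.021], [0.557, -0.056, 0.049], [0.594, 0.005, 0.073], [0.599, 0.007, 0.075]]
knob 142 [0.5589 0.0082 0.0688] [ 0.527 -0.02   0.06 ] [0.588 0.077 0.088]
caddy top ((0.6434521079063416, -0.01233065128326416), (0.12797699868679047, 0.23347866535186768), 19.312137603759766) [ 0.64429923 -0.05087463  0.08583326]
```

View pics/c1.png

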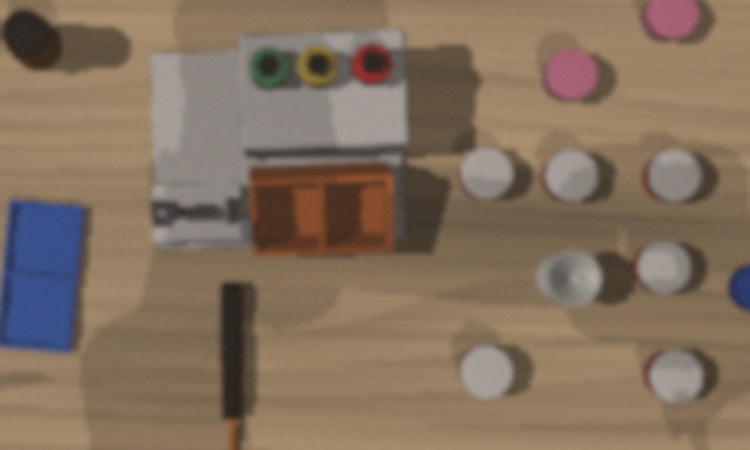

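View pics/c2.png

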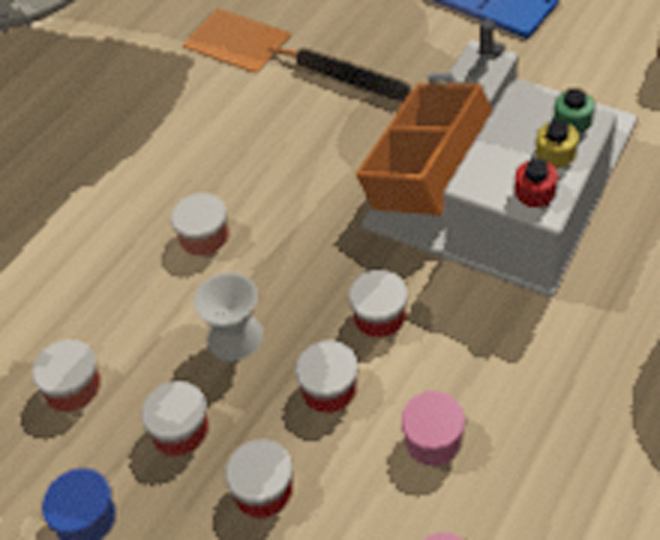

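The crops confirm six red, white-lidded pots, with the egg cup at crop-1 (570,277) apart from them. The pink and blue ones are look-alikes, and the bin is empty. That means two pots per tray and none left over, then shut the bin and bolt it. I start with the pot at (.425,-.362).

```bash
python3 -m jog '[{"grip":0.45,"slide":[21.6,12.0,-8.0],"turn":-23.4},{"grip":0.45,"slide":[21.6,12.0,-8.0],"turn":-23.4},{"grip":0.45,"slide":[21.6,12.0,-8.0],"turn":-23.4},{"grip":0.45,"slide":[21.6,12.0,-8.0],"turn":-23.4},{"grip":0.45,"slide":[21.6,12.0,-8.0],"turn":-23.4}]' 40
python3 -m jog '[{"grip":0.45,"slide":[0,0,0],"turn":0},{"grip":0.45,"slide":[0,0,0],"turn":0},{"grip":0.45,"slide":[0,0,0],"turn":0}]'
```

```text
time: 0.75
tcp_pos: [0.4098, -0.3697, 0.1568]
ee_rot: [0.0, 1.0, -0.0, 0.0]
ft_force: [-0.5, -0.8, 0.7]
grip_width: 0.062
finger_force: 0.0
time: 1.05
tcp_pos: [0.4077, -0.3716, 0.1578]
ee_rot: [0.0, 1.0, -0.0, 0.0]
ft_force: [-0.9, 0.5, 1.0]
grip_width: 0.0619
finger_force: 0.0
```

```bash
python3 -m jog '[{"grip":0.45,"slide":[1.7,1.0,-4],"turn":0},{"grip":0.45,"slide":[1.7,1.0,-8],"turn":0},{"grip":0.45,"slide":[1.7,1.0,-10],"turn":0},{"grip":0.45,"slide":[1.7,1.0,-10],"turn":0}]'
python3 - <<'E'
from h import *
print(bot.sense()['tcp_pos'])
d=grab('scene','s2'); c=cv2.resize(d['img'][200:380,120:340],None,fx=3,fy=3,interpolation=2); cv2.imwrite('pics/c3.png',c[:,:,::-1])
E
```

```text
time: 1.45
tcp_pos: [0.4235, -0.3608, 0.0553]
ee_rot: [-0.002, 1.0, -0.001, -0.001]
ft_force: [-0.1, -0.7, 1.1]
grip_width: 0.0619
finger_force: 0.0
[ 0.42353148 -0.36078218  0.05532545]
```

View pics/c3.png

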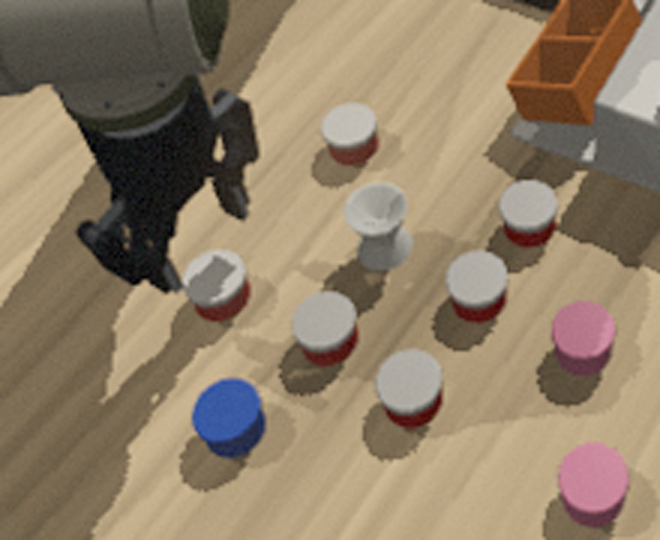

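The fingers straddle the pot at crop (217,285), seen from above at an angle. I descend and grip.

```bash
python3 -m jog '[{"grip":0.45,"slide":[0.1,0,-3],"turn":0},{"grip":0.45,"slide":[0.1,0,-4.9],"turn":0},{"grip":0.45,"slide":[0.1,0,-4.9],"turn":0}]'
python3 -m jog '[{"grip":-0.2,"slide":[0,0,0],"turn":0},{"grip":-0.2,"slide":[0,0,0],"turn":0},{"grip":-0.2,"slide":[0,0,0],"turn":0},{"grip":-0.2,"slide":[0,0,0],"turn":0},{"grip":-0.2,"slide":[0,0,0],"turn":0}]' 40
```

```text
time: 1.8
tcp_pos: [0.4256, -0.3612, 0.0082]
ee_rot: [-0.0, 1.0, -0.0, -0.0]
ft_force: [-0.5, -0.4, 0.1]
grip_width: 0.0621
finger_force: 0.0
time: 2.3
tcp_pos: [0.427, -0.3623, 0.0107]
ee_rot: [0.002, 1.0, 0.0, 0.001]
ft_force: [-1.3, -0.3, 7.9]
grip_width: 0.0444
finger_force: 41.4
```

```bash
python3 -m jog '[{"grip":0.45,"slide":[0,0,0],"turn":0},{"grip":0.45,"slide":[0,0,0],"turn":0},{"grip":0.45,"slide":[0,0,0.8],"turn":0},{"grip":0.45,"slide":[0,0,0.8],"turn":0}]'
python3 -m jog '[{"grip":-0.2,"slide":[0,0,0],"turn":0},{"grip":-0.2,"slide":[0,0,0],"turn":0},{"grip":-0.2,"slide":[0,0,0],"turn":0},{"grip":-0.2,"slide":[0,0,0],"turn":0},{"grip":-0.2,"slide":[0,0,0],"turn":0}]' 40
python3 - <<'E'
from h import *
d=grab('scene','s3'); c=cv2.resize(d['img'][240:340,140:260],None,fx=6,fy=6,interpolation=2); cv2.imwrite('pics/c4.png',c[:,:,::-1])
E
```

```text
time: 2.7
tcp_pos: [0.4268, -0.3614, 0.0176]
ee_rot: [0.001, 1.0, 0.0, 0.001]
ft_force: [-0.1, -0.4, 0.7]
grip_width: 0.0622
finger_force: 0.0
time: 3.2
tcp_pos: [0.4265, -0.361, 0.017]
ee_rot: [0.0, 1.0, 0.0, 0.0]
ft_force: [-1.4, 0.4, 7.7]
grip_width: 0.0441
finger_force: 40.1
```

View pics/c4.png

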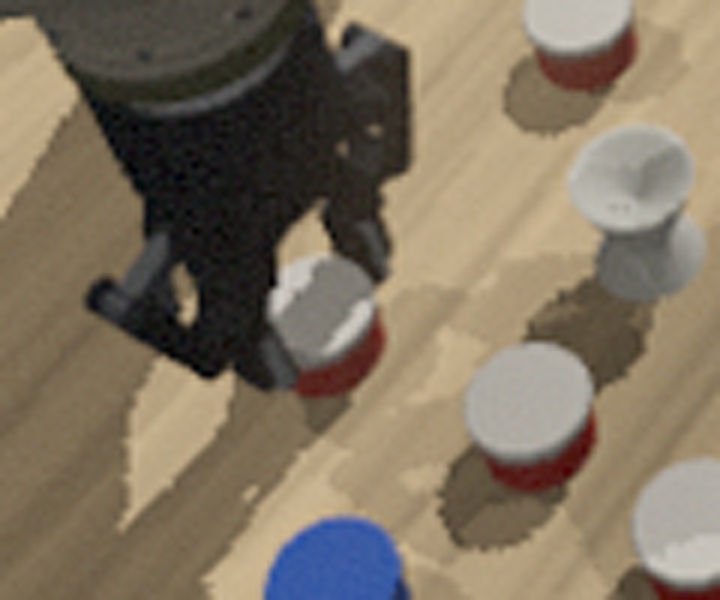

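The force is the same at the higher setting, so it is the closing swing pressing the pot onto the board and not the tips touching. The tips are well clear. I lift and carry it to the blue near well.

```bash
python3 -m jog '[{"grip":-0.2,"slide":[0,0,3],"turn":0},{"grip":-0.2,"slide":[0,0,7],"turn":0},{"grip":-0.2,"slide":[0.2,4,11],"turn":0},{"grip":-0.2,"slide":[0.6,8,13.3],"turn":0},{"grip":-0.2,"slide":[1,12,13.3],"turn":0}]'
python3 -m jog '[{"grip":-0.2,"slide":[0.4,4,0],"turn":0},{"grip":-0.2,"slide":[0.7,8,0],"turn":0},{"grip":-0.2,"slide":[1,12,0],"turn":0},{"grip":-0.2,"slide":[1.2,16,0],"turn":0},{"grip":-0.2,"slide":[1.4,20,0],"turn":0}]'
python3 -m jog '[{"grip":-0.2,"slide":[0.4,4,0],"turn":0},{"grip":-0.2,"slide":[0.7,8,0],"turn":0},{"grip":-0.2,"slide":[1,12,0],"turn":0},{"grip":-0.2,"slide":[1.2,16,0],"turn":0},{"grip":-0.2,"slide":[1.4,20,0],"turn":0}]'
python3 -m jog '[{"grip":-0.2,"slide":[0,3.6,0],"turn":0},{"grip":-0.2,"slide":[0,3.6,0],"turn":0}]'
```

```text
time: 3.75
tcp_pos: [0.4372, -0.2405, 0.1524]
ee_rot: [0.002, 1.0, -0.0, 0.002]
ft_force: [1.1, 0.1, -0.5]
grip_width: 0.0439
finger_force: 41.0
time: 4.25
tcp_pos: [0.45, -0.0393, 0.1493]
ee_rot: [-0.0, 1.0, 0.0, -0.0]
ft_force: [0.6, -0.9, -0.4]
grip_width: 0.044
finger_force: 41.0
time: 4.75
tcp_pos: [0.464, 0.1608, 0.1493]
ee_rot: [0.0, 1.0, 0.0, -0.0]
ft_force: [-0.7, -0.4, -0.3]
grip_width: 0.044
finger_force: 41.0
time: 4.95
tcp_pos: [0.4637, 0.1983, 0.1491]
ee_rot: [-0.0, 1.0, 0.002, -0.0]
ft_force: [-1.0, -1.0, -0.6]
grip_width: 0.0441
finger_force: 41.0
```

```bash
python3 -m jog '[{"grip":-0.2,"slide":[0,-0.3,-4],"turn":0},{"grip":-0.2,"slide":[0,-0.3,-8],"turn":0},{"grip":-0.2,"slide":[0,-0.3,-11.5],"turn":0},{"grip":-0.2,"slide":[0,-0.3,-12.6],"turn":0},{"grip":-0.2,"slide":[0,-0.3,-12.7],"turn":0}]'
python3 -m jog '[{"grip":-0.2,"slide":[0,0,-0.1],"turn":0},{"grip":0.45,"slide":[0,0,-0.1],"turn":0},{"grip":0.45,"slide":[0,0,-0.1],"turn":0},{"grip":0.45,"slide":[0,0,-0.1],"turn":0},{"grip":0.45,"slide":[0,0,-0.1],"turn":0}]'
python3 -m jog '[{"grip":0.45,"slide":[0,0,3],"turn":0},{"grip":0.45,"slide":[0,0,8],"turn":0},{"grip":0.45,"slide":[0,-4,12.8],"turn":0},{"grip":0.45,"slide":[0,-8,12.8],"turn":0},{"grip":0.45,"slide":[0,-12,12.8],"turn":0}]'
python3 -m jog '[{"grip":0.45,"slide":[0,-4,0],"turn":0},{"grip":0.45,"slide":[0,-8,0],"turn":0},{"grip":0.45,"slide":[0,-12,0],"turn":0},{"grip":0.45,"slide":[0,-12,0],"turn":0}]'
cat >> h.py <<'E'
def look():
    d=grab('top'); print(bot.sense()['tcp_pos'].round(4))
    for o in pots(d):
        if not(.03<o[3][1]<.08): print(o)
E
python3 -c "from h import *; look(); grab('scene','s4')"
```

```text
time: 5.45
tcp_pos: [0.464, 0.1916, 0.0218]
ee_rot: [0.0, 1.0, -0.0, -0.001]
ft_force: [0.2, -0.2, -0.1]
grip_width: 0.0441
finger_force: 44.8
time: 5.95
tcp_pos: [0.4645, 0.1922, 0.0218]
ee_rot: [-0.0, 1.0, 0.0, 0.0]
ft_force: [0.4, -0.7, -0.3]
grip_width: 0.0619
finger_force: 0.0
time: 6.45
tcp_pos: [0.465, 0.0706, 0.1515]
ee_rot: [0.0, 1.0, 0.001, 0.002]
ft_force: [1.3, 0.5, 0.8]
grip_width: 0.0617
finger_force: 0.0
time: 6.85
tcp_pos: [0.4644, -0.0515, 0.1496]
ee_rot: [0.0, 1.0, -0.002, 0.0]
ft_force: [-0.8, 0.4, 0.1]
grip_width: 0.0621
finger_force: 0.0
[ 0.4643 -0.0495  0.1495]
([386.9, 187.6], 231, 0.0307, [0.5954, -0.1951, 0.03])
([415.3, 188.3], 229, 0.0308, [0.596, -0.2696, 0.03])
([449.5, 188.2], 243, 0.0306, [0.599, -0.3592, 0.03])
([446.5, 218.8], 227, 0.0307, [0.5186, -0.3523, 0.03])
([415.2, 218.8], 142, 0.0499, [0.5161, -0.2704, 0.03])
([236.5, 234.2], 245, 0.0348, [0.4626, 0.1926, 0.03])
([386.9, 253.7], 245, 0.0305, [0.4238, -0.1985, 0.03])
([557.2, 307.3], 200, 0.0511, [0.2992, -0.6405, 0.03])
```

View pics/s4.png

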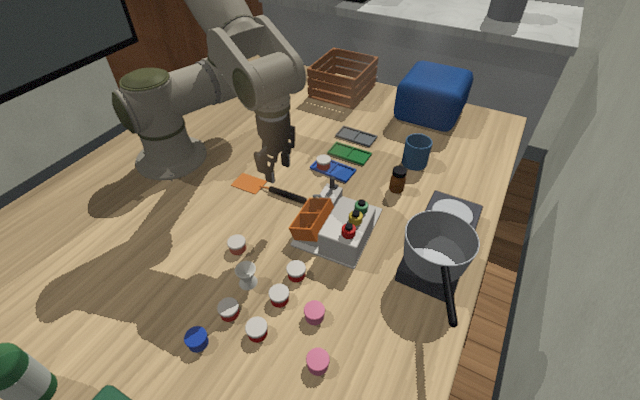

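The first pot sits in the blue near well (scene (323,162), top height 35 mm). Next, the pot at (.424,-.1985) goes to green near.

```bash
python3 -m jog '[{"grip":0.45,"slide":[-1.4,-4.5,0],"turn":0},{"grip":0.45,"slide":[-2.8,-9,0],"turn":0},{"grip":0.45,"slide":[-4,-13,-2],"turn":0},{"grip":0.45,"slide":[-4.0,-14.9,-5],"turn":0},{"grip":0.45,"slide":[-4.0,-14.9,-9],"turn":0}]'
python3 -m jog '[{"grip":0.45,"slide":[0,0,-3],"turn":0},{"grip":0.45,"slide":[0,0,-4.5],"turn":0},{"grip":0.45,"slide":[0,0,-4.5],"turn":0}]'
python3 -m jog '[{"grip":-0.2,"slide":[0,0,0],"turn":0},{"grip":-0.2,"slide":[0,0,0],"turn":0},{"grip":-0.2,"slide":[0,0,0],"turn":0},{"grip":-0.2,"slide":[0,0,0],"turn":0},{"grip":-0.2,"slide":[0,0,0],"turn":0}]' 40
python3 -m jog '[{"grip":-0.2,"slide":[0,0,4],"turn":0},{"grip":-0.2,"slide":[0,0,8],"turn":0},{"grip":-0.2,"slide":[0,4,12],"turn":0},{"grip":-0.2,"slide":[1,8,13.5],"turn":0},{"grip":-0.2,"slide":[1,12,13.5],"turn":0}]'
python3 -m jog '[{"grip":-0.2,"slide":[1,4,0],"turn":0},{"grip":-0.2,"slide":[2,8,0],"turn":0},{"grip":-0.2,"slide":[3,12,0],"turn":0},{"grip":-0.2,"slide":[4,16,0],"turn":0},{"grip":-0.2,"slide":[4,20,0],"turn":0}]'
python3 -m jog '[{"grip":-0.2,"slide":[0,4,0],"turn":0},{"grip":-0.2,"slide":[0,8,0],"turn":0},{"grip":-0.2,"slide":[0,12,0],"turn":0},{"grip":-0.2,"slide":[0,16,0],"turn":0},{"grip":-0.2,"slide":[0,16,0],"turn":0}]'
```

```text
time: 7.45
tcp_pos: [0.4253, -0.1986, 0.0595]
ee_rot: [0.001, 1.0, -0.0, 0.002]
ft_force: [0.9, 0.3, -0.6]
grip_width: 0.0617
finger_force: 0.0
time: 7.75
tcp_pos: [0.4237, -0.195, 0.0128]
ee_rot: [-0.001, 1.0, 0.001, -0.002]
ft_force: [-0.7, 0.2, 0.7]
grip_width: 0.0618
finger_force: 0.0
time: 8.25
tcp_pos: [0.4251, -0.1969, 0.0155]
ee_rot: [0.0, 1.0, 0.0, 0.001]
ft_force: [1.9, 3.1, 6.7]
grip_width: 0.0442
finger_force: 41.3
time: 8.75
tcp_pos: [0.4359, -0.076, 0.1526]
ee_rot: [0.001, 1.0, -0.0, 0.003]
ft_force: [-0.0, -0.3, -1.9]
grip_width: 0.0441
finger_force: 41.2
time: 9.25
tcp_pos: [0.4749, 0.1249, 0.1499]
ee_rot: [0.0, 1.0, 0.0, 0.001]
ft_force: [0.2, -0.6, -0.8]
grip_width: 0.0442
finger_force: 41.2
time: 9.75
tcp_pos: [0.4735, 0.2868, 0.1496]
ee_rot: [-0.001, 1.0, 0.002, 0.0]
ft_force: [0.1, -0.9, -0.4]
grip_width: 0.0446
finger_force: 29.2
```

```bash
python3 -m jog '[{"grip":-0.2,"slide":[0.1,0.3,0],"turn":0},{"grip":-0.2,"slide":[0.1,0.3,0],"turn":0},{"grip":-0.2,"slide":[0.1,0.3,0],"turn":0}]'
python3 -c "
from h import *
d=grab('scene','s5'); u,v=proj(d,bot.sense()['tcp_pos']).astype(int); print(u,v)
cv2.imwrite('pics/c5.png',cv2.resize(d['img'][v-50:v+50,u-60:u+60],None,fx=5,fy=5)[:,:,::-1])"
```

```text
time: 10.05
tcp_pos: [0.4756, 0.2852, 0.1495]
ee_rot: [0.0, 1.0, -0.0, 0.0]
ft_force: [-0.6, 0.5, -1.0]
grip_width: 0.0445
finger_force: 43.4
341 112
```

View pics/c5.png

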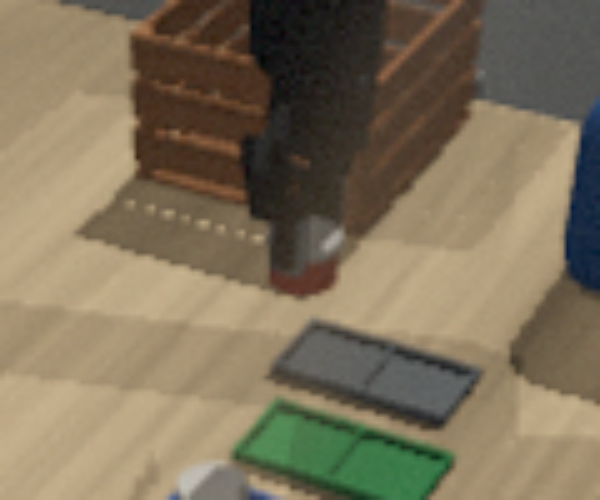

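The pot is still held upright after the grip-force dip. I lower it gently and watch the force.

```bash
python3 -m jog '[{"grip":-0.2,"slide":[0,0.3,-4],"turn":0},{"grip":-0.2,"slide":[0,0.3,-8],"turn":0},{"grip":-0.2,"slide":[0,0.3,-11.5],"turn":0},{"grip":-0.2,"slide":[0,0.3,-12.4],"turn":0},{"grip":-0.2,"slide":[0,0.3,-12.4],"turn":0}]'
python3 -m jog '[{"grip":-0.2,"slide":[0,0,-0.3],"turn":0},{"grip":-0.2,"slide":[0,0,-0.5],"turn":0},{"grip":-0.2,"slide":[0,0,-0.5],"turn":0}]'
```

```text
time: 10.6
tcp_pos: [0.4752, 0.2886, 0.025]
ee_rot: [0.0, 1.0, -0.0, -0.001]
ft_force: [0.3, -0.3, -0.5]
grip_width: 0.0436
finger_force: 43.5
time: 10.9
tcp_pos: [0.4758, 0.2892, 0.0213]
ee_rot: [-0.0, 1.0, 0.0, 0.001]
ft_force: [0.2, 0.6, -0.3]
grip_width: 0.0441
finger_force: 43.5
```

Release, return, and look.

```bash
python3 -m jog '[{"grip":-0.2,"slide":[0,0,-0.1],"turn":0},{"grip":0.45,"slide":[0,0,-0.1],"turn":0},{"grip":0.45,"slide":[0,0,-0.1],"turn":0},{"grip":0.45,"slide":[0,0,-0.1],"turn":0},{"grip":0.45,"slide":[0,0,-0.1],"turn":0}]'
python3 -m jog '[{"grip":0.45,"slide":[0,0,3],"turn":0},{"grip":0.45,"slide":[0,0,8],"turn":0},{"grip":0.45,"slide":[0,-4,12.8],"turn":0},{"grip":0.45,"slide":[0,-8,12.8],"turn":0},{"grip":0.45,"slide":[0,-12,12.8],"turn":0}]'
python3 -m jog '[{"grip":0.45,"slide":[0,-4,0],"turn":0},{"grip":0.45,"slide":[0,-8,0],"turn":0},{"grip":0.45,"slide":[0,-12,0],"turn":0},{"grip":0.45,"slide":[0,-16,0],"turn":0},{"grip":0.45,"slide":[0,-20,0],"turn":0}]'
python3 -c "from h import *; look()"
```

```text
time: 11.4
tcp_pos: [0.4753, 0.2891, 0.0194]
ee_rot: [-0.0, 1.0, 0.0, 0.0]
ft_force: [-0.2, 0.1, 0.5]
grip_width: 0.0618
finger_force: 0.0
time: 11.9
tcp_pos: [0.4759, 0.1677, 0.1494]
ee_rot: [-0.0, 1.0, 0.001, 0.002]
ft_force: [1.3, -0.1, -0.5]
grip_width: 0.0621
finger_force: 0.0
time: 12.4
tcp_pos: [0.4751, -0.0325, 0.1476]
ee_rot: [0.0, 1.0, 0.0, 0.0]
ft_force: [0.3, -0.3, -0.2]
grip_width: 0.0619
finger_force: 0.0
[ 0.4755 -0.0372  0.1476]
([386.7, 187.6], 228, 0.0308, [0.5955, -0.1946, 0.03])
([415.1, 188.1], 238, 0.0308, [0.5964, -0.269, 0.03])
([449.5, 188.1], 242, 0.0305, [0.5991, -0.3592, 0.03])
([446.5, 218.8], 228, 0.0305, [0.5187, -0.3522, 0.03])
([415.4, 219.1], 150, 0.0497, [0.5155, -0.2711, 0.03])
([198.9, 228.6], 242, 0.0354, [0.4741, 0.2904, 0.03])
([236.5, 234.2], 244, 0.035, [0.4626, 0.1926, 0.03])
([557.3, 307.6], 205, 0.0526, [0.2985, -0.6407, 0.03])
```

Green near is seated (top 35 mm). Next, the pot at (.5957,-.195) goes to grey near.

```bash
python3 -m jog '[{"grip":0.45,"slide":[2,-4.5,0],"turn":0},{"grip":0.45,"slide":[4,-9,0],"turn":0},{"grip":0.45,"slide":[7,-12.5,0],"turn":0},{"grip":0.45,"slide":[10,-16.0,0],"turn":0},{"grip":0.45,"slide":[12,-16.0,-3],"turn":0}]'
python3 -m jog '[{"grip":0.45,"slide":[0,0,-4],"turn":0},{"grip":0.45,"slide":[0,0,-8],"turn":0},{"grip":0.45,"slide":[0,0,-10.2],"turn":0},{"grip":0.45,"slide":[0,0,-10.2],"turn":0}]'
python3 -m jog '[{"grip":-0.2,"slide":[0,0,0],"turn":0},{"grip":-0.2,"slide":[0,0,0],"turn":0},{"grip":-0.2,"slide":[0,0,0],"turn":0},{"grip":-0.2,"slide":[0,0,0],"turn":0},{"grip":-0.2,"slide":[0,0,0],"turn":0}]' 40
python3 -m jog '[{"grip":-0.2,"slide":[0,0,4],"turn":0},{"grip":-0.2,"slide":[0,0,8],"turn":0},{"grip":-0.2,"slide":[-2,0,12],"turn":0},{"grip":-0.2,"slide":[-5,4,13.5],"turn":0},{"grip":-0.2,"slide":[-8,8,13.5],"turn":0}]'
python3 -m jog '[{"grip":-0.2,"slide":[-2,4,0],"turn":0},{"grip":-0.2,"slide":[-4,8,0],"turn":0},{"grip":-0.2,"slide":[-6,12,0],"turn":0},{"grip":-0.2,"slide":[-6,16,0],"turn":0},{"grip":-0.2,"slide":[-6,20,0],"turn":0}]'
python3 -m jog '[{"grip":-0.2,"slide":[0,4,0],"turn":0},{"grip":-0.2,"slide":[0,8,0],"turn":0},{"grip":-0.2,"slide":[0,12,0],"turn":0},{"grip":-0.2,"slide":[0,16,0],"turn":0},{"grip":-0.2,"slide":[0,20,0],"turn":0}]'
python3 -m jog '[{"grip":-0.2,"slide":[0,4,0],"turn":0},{"grip":-0.2,"slide":[0,8,0],"turn":0},{"grip":-0.2,"slide":[0,10.5,0],"turn":0},{"grip":-0.2,"slide":[0,10.5,0],"turn":0},{"grip":-0.2,"slide":[0,10.5,0],"turn":0}]'
```

```text
time: 12.95
tcp_pos: [0.5982, -0.196, 0.1201]
ee_rot: [0.002, 1.0, -0.002, 0.004]
ft_force: [1.1, 0.6, -0.7]
grip_width: 0.0617
finger_force: 0.0
time: 13.35
tcp_pos: [0.5936, -0.1899, 0.0121]
ee_rot: [-0.002, 1.0, 0.0, -0.003]
ft_force: [-0.7, -0.0, 0.5]
grip_width: 0.0619
finger_force: 0.0
time: 13.85
tcp_pos: [0.5961, -0.1913, 0.017]
ee_rot: [0.001, 1.0, 0.0, 0.001]
ft_force: [-0.0, 0.5, 6.7]
grip_width: 0.0438
finger_force: 41.3
time: 14.35
tcp_pos: [0.5165, -0.1127, 0.1529]
ee_rot: [0.001, 1.0, -0.001, 0.002]
ft_force: [1.2, 0.8, -0.3]
grip_width: 0.0441
finger_force: 41.1
time: 14.85
tcp_pos: [0.4561, 0.0889, 0.1511]
ee_rot: [0.0, 1.0, -0.0, 0.001]
ft_force: [1.3, -0.1, -0.9]
grip_width: 0.0441
finger_force: 41.1
time: 15.35
tcp_pos: [0.4563, 0.2891, 0.1509]
ee_rot: [-0.0, 1.0, 0.0, 0.0]
ft_force: [0.9, -0.8, -0.5]
grip_width: 0.0445
finger_force: 41.1
time: 15.85
tcp_pos: [0.4563, 0.3923, 0.1503]
ee_rot: [0.0, 1.0, 0.001, -0.0]
ft_force: [0.2, -0.4, -1.3]
grip_width: 0.0441
finger_force: 41.1
```

```bash
python3 -m jog '[{"grip":-0.2,"slide":[-0.1,-0.2,-4],"turn":0},{"grip":-0.2,"slide":[-0.1,-0.2,-8],"turn":0},{"grip":-0.2,"slide":[-0.1,-0.2,-11.5],"turn":0},{"grip":-0.2,"slide":[-0.1,-0.2,-12.7],"turn":0},{"grip":-0.2,"slide":[-0.1,-0.2,-12.9],"turn":0}]'
python3 -m jog '[{"grip":-0.2,"slide":[0,0,-0.1],"turn":0},{"grip":0.45,"slide":[0,0,-0.1],"turn":0},{"grip":0.45,"slide":[0,0,-0.1],"turn":0},{"grip":0.45,"slide":[0,0,-0.1],"turn":0},{"grip":0.45,"slide":[0,0,-0.1],"turn":0}]'
python3 -m jog '[{"grip":0.45,"slide":[0,0,3],"turn":0},{"grip":0.45,"slide":[0,0,8],"turn":0},{"grip":0.45,"slide":[0,-4,12.8],"turn":0},{"grip":0.45,"slide":[0,-8,12.8],"turn":0},{"grip":0.45,"slide":[0,-12,12.8],"turn":0}]'
python3 -m jog '[{"grip":0.45,"slide":[0,-4,0],"turn":0},{"grip":0.45,"slide":[0,-8,0],"turn":0},{"grip":0.45,"slide":[0,-12,0],"turn":0},{"grip":0.45,"slide":[0,-16,0],"turn":0},{"grip":0.45,"slide":[0,-20,0],"turn":0}]'
python3 -m jog '[{"grip":0.45,"slide":[0,-4,0],"turn":0},{"grip":0.45,"slide":[0,-8,0],"turn":0},{"grip":0.45,"slide":[0,-10,0],"turn":0},{"grip":0.45,"slide":[0,-10,0],"turn":0},{"grip":0.45,"slide":[0,-10,0],"turn":0}]'
python3 -c "from h import *; look()"
```

```text
time: 16.35
tcp_pos: [0.4558, 0.3896, 0.0212]
ee_rot: [0.0, 1.0, -0.0, -0.0]
ft_force: [-0.5, 0.6, 0.3]
grip_width: 0.0445
finger_force: 44.2
time: 16.85
tcp_pos: [0.4557, 0.3906, 0.0208]
ee_rot: [-0.0, 1.0, 0.0, 0.0]
ft_force: [0.4, -0.3, -1.1]
grip_width: 0.0621
finger_force: 0.0
time: 17.35
tcp_pos: [0.4561, 0.2692, 0.1505]
ee_rot: [-0.001, 1.0, 0.001, 0.002]
ft_force: [0.4, -0.9, -0.9]
grip_width: 0.0619
finger_force: 0.0
time: 17.85
tcp_pos: [0.4554, 0.0689, 0.1486]
ee_rot: [0.0, 1.0, 0.0, 0.0]
ft_force: [0.9, 0.6, 0.2]
grip_width: 0.062
finger_force: 0.0
time: 18.35
tcp_pos: [0.4555, -0.0293, 0.1484]
ee_rot: [-0.0, 1.0, -0.0, 0.0]
ft_force: [-0.1, -0.1, 0.2]
grip_width: 0.0619
finger_force: 0.0
[ 0.4555 -0.0288  0.1484]
([415.2, 188.1], 236, 0.0308, [0.5965, -0.2692, 0.03])
([449.5, 188.1], 243, 0.0305, [0.599, -0.3592, 0.03])
([446.3, 218.7], 235, 0.0304, [0.5188, -0.3517, 0.03])
([415.6, 219.2], 140, 0.0503, [0.5151, -0.2714, 0.03])
([198.9, 228.7], 242, 0.0354, [0.474, 0.2904, 0.03])
([159.5, 234.5], 251, 0.035, [0.4561, 0.3915, 0.03])
([236.4, 234.3], 242, 0.0352, [0.4624, 0.1928, 0.03])
([557.4, 307.4], 201, 0.053, [0.2991, -0.6409, 0.03])
```

All three trays have one pot. For the second round, the pot at (.5965,-.269) goes to blue far (.527,.192).

```bash
python3 -m jog '[{"grip":0.45,"slide":[2,-4.5,0],"turn":0},{"grip":0.45,"slide":[4,-9,0],"turn":0},{"grip":0.45,"slide":[6,-13.5,0],"turn":0},{"grip":0.45,"slide":[8,-18,0],"turn":0},{"grip":0.45,"slide":[10,-22,0],"turn":0}]'
python3 -m jog '[{"grip":0.45,"slide":[4.1,-2,0],"turn":0},{"grip":0.45,"slide":[4.1,-2,-4],"turn":0},{"grip":0.45,"slide":[4.1,-2,-8],"turn":0},{"grip":0.45,"slide":[4.1,-2,-12],"turn":0},{"grip":0.45,"slide":[4.1,-2,-13.3],"turn":0}]'
python3 -m jog '[{"grip":0.45,"slide":[0,0,0],"turn":0},{"grip":-0.2,"slide":[0,0,0],"turn":0},{"grip":-0.2,"slide":[0,0,0],"turn":0},{"grip":-0.2,"slide":[0,0,0],"turn":0},{"grip":-0.2,"slide":[0,0,0],"turn":0}]' 40
python3 -m jog '[{"grip":-0.2,"slide":[0,0,4],"turn":0},{"grip":-0.2,"slide":[0,0,8],"turn":0},{"grip":-0.2,"slide":[-1,0,12],"turn":0},{"grip":-0.2,"slide":[-4,4,13.5],"turn":0},{"grip":-0.2,"slide":[-7,8,13.5],"turn":0}]'
python3 -m jog '[{"grip":-0.2,"slide":[0,4,0],"turn":0},{"grip":-0.2,"slide":[0,8,0],"turn":0},{"grip":-0.2,"slide":[0,12,0],"turn":0},{"grip":-0.2,"slide":[0,16,0],"turn":0},{"grip":-0.2,"slide":[0,20,0],"turn":0}]'
python3 -m jog '[{"grip":-0.2,"slide":[0,4,0],"turn":0},{"grip":-0.2,"slide":[0,8,0],"turn":0},{"grip":-0.2,"slide":[0,12,0],"turn":0},{"grip":-0.2,"slide":[0,16,0],"turn":0},{"grip":-0.2,"slide":[0,18.3,0],"turn":0}]'
python3 -m jog '[{"grip":-0.2,"slide":[0,0,0],"turn":0},{"grip":-0.2,"slide":[0,0,0],"turn":0}]'
```

```text
time: 18.9
tcp_pos: [0.5566, -0.2503, 0.1483]
ee_rot: [-0.0, 1.0, 0.001, 0.0]
ft_force: [-0.4, 0.6, 0.5]
grip_width: 0.0621
finger_force: 0.0
time: 19.4
tcp_pos: [0.5953, -0.2668, 0.011]
ee_rot: [-0.002, 1.0, 0.001, -0.003]
ft_force: [-0.2, 0.4, -0.5]
grip_width: 0.0614
finger_force: 0.0
time: 19.9
tcp_pos: [0.5979, -0.2701, 0.018]
ee_rot: [0.001, 1.0, 0.0, 0.002]
ft_force: [0.6, 2.2, 6.9]
grip_width: 0.0443
finger_force: 41.5
time: 20.4
tcp_pos: [0.528, -0.1915, 0.1536]
ee_rot: [0.002, 1.0, -0.001, 0.003]
ft_force: [1.2, 0.5, -1.4]
grip_width: 0.0444
finger_force: 41.1
time: 20.9
tcp_pos: [0.5278, 0.0102, 0.1515]
ee_rot: [0.0, 1.0, 0.0, 0.001]
ft_force: [0.5, -0.4, 0.3]
grip_width: 0.0441
finger_force: 41.1
time: 21.4
tcp_pos: [0.5276, 0.1944, 0.1514]
ee_rot: [-0.0, 1.0, 0.001, 0.001]
ft_force: [0.5, -0.8, -0.5]
grip_width: 0.0439
finger_force: 41.1
time: 21.6
tcp_pos: [0.5279, 0.1917, 0.1509]
ee_rot: [0.0, 1.0, 0.001, 0.0]
ft_force: [0.4, -0.4, -1.3]
grip_width: 0.0442
finger_force: 41.1
```

```bash
python3 -m jog '[{"grip":-0.2,"slide":[0,0,-4],"turn":0},{"grip":-0.2,"slide":[0,0,-8],"turn":0},{"grip":-0.2,"slide":[0,0,-11.5],"turn":0},{"grip":-0.2,"slide":[0,0,-12.7],"turn":0},{"grip":-0.2,"slide":[0,0,-13],"turn":0}]'
python3 -m jog '[{"grip":-0.2,"slide":[0,0,0],"turn":0},{"grip":0.45,"slide":[0,0,0],"turn":0},{"grip":0.45,"slide":[0,0,0],"turn":0},{"grip":0.45,"slide":[0,0,0],"turn":0},{"grip":0.45,"slide":[0,0,0],"turn":0}]'
python3 -m jog '[{"grip":0.45,"slide":[0,0,3],"turn":0},{"grip":0.45,"slide":[0,0,8],"turn":0},{"grip":0.45,"slide":[0,0,12.8],"turn":0},{"grip":0.45,"slide":[-2,-4,12.8],"turn":0},{"grip":0.45,"slide":[-4,-8,12.8],"turn":0}]'
python3 -m jog '[{"grip":0.45,"slide":[-1,-4,0],"turn":0},{"grip":0.45,"slide":[-2,-8,0],"turn":0},{"grip":0.45,"slide":[-3,-12,0],"turn":0},{"grip":0.45,"slide":[-3,-14,0],"turn":0},{"grip":0.45,"slide":[-3,-14,0],"turn":0}]'
python3 -c "from h import *; look()"
```

```text
time: 22.1
tcp_pos: [0.5278, 0.1905, 0.0206]
ee_rot: [0.0, 1.0, -0.0, -0.001]
ft_force: [-9.0, -2.3, 13.5]
grip_width: 0.0442
finger_force: 45.6
time: 22.6
tcp_pos: [0.528, 0.1917, 0.0206]
ee_rot: [-0.0, 1.0, 0.0, 0.0]
ft_force: [0.3, 0.9, -1.1]
grip_width: 0.0618
finger_force: 0.0
time: 23.1
tcp_pos: [0.4878, 0.1113, 0.1496]
ee_rot: [0.0, 1.0, 0.001, 0.002]
ft_force: [0.3, -1.0, -0.5]
grip_width: 0.062
finger_force: 0.0
time: 23.6
tcp_pos: [0.4578, -0.0302, 0.1486]
ee_rot: [0.0, 1.0, -0.001, 0.0]
ft_force: [-0.3, -0.9, 0.5]
grip_width: 0.0616
finger_force: 0.0
[ 0.4579 -0.0289  0.1485]
([449.4, 188.2], 246, 0.0303, [0.5988, -0.359, 0.03])
([237.8, 209.9], 236, 0.0349, [0.5257, 0.1917, 0.03])
([446.5, 218.7], 229, 0.0306, [0.5188, -0.3522, 0.03])
([415.4, 219.0], 147, 0.0504, [0.5157, -0.2711, 0.03])
([199.0, 228.6], 243, 0.0351, [0.4742, 0.2903, 0.03])
([159.5, 234.5], 251, 0.0351, [0.456, 0.3914, 0.03])
([236.6, 234.3], 240, 0.0351, [0.4623, 0.1924, 0.03])
([557.3, 307.4], 205, 0.0519, [0.2991, -0.6406, 0.03])
```

Blue far is seated. Next, the pot at (.599,-.359) goes to green far (.539,.290).

```bash
python3 -m jog '[{"grip":0.45,"slide":[2,-4.5,0],"turn":0},{"grip":0.45,"slide":[4,-9,0],"turn":0},{"grip":0.45,"slide":[6,-13.5,0],"turn":0},{"grip":0.45,"slide":[8,-18,0],"turn":0},{"grip":0.45,"slide":[10,-22,0],"turn":0}]'
python3 -m jog '[{"grip":0.45,"slide":[2,-4,0],"turn":0},{"grip":0.45,"slide":[4.1,-8,0],"turn":0},{"grip":0.45,"slide":[4.1,-11,0],"turn":0},{"grip":0.45,"slide":[4.1,-11,-4],"turn":0},{"grip":0.45,"slide":[4.1,-11,-8],"turn":0}]'
python3 -m jog '[{"grip":0.45,"slide":[0,0,-4],"turn":0},{"grip":0.45,"slide":[0,0,-5.3],"turn":0},{"grip":0.45,"slide":[0,0,-5.3],"turn":0}]'
python3 -m jog '[{"grip":-0.2,"slide":[0,0,0],"turn":0},{"grip":-0.2,"slide":[0,0,0],"turn":0},{"grip":-0.2,"slide":[0,0,0],"turn":0},{"grip":-0.2,"slide":[0,0,0],"turn":0},{"grip":-0.2,"slide":[0,0,0],"turn":0}]' 40
python3 -m jog '[{"grip":-0.2,"slide":[0,0,4],"turn":0},{"grip":-0.2,"slide":[0,0,8],"turn":0},{"grip":-0.2,"slide":[-1,0,12],"turn":0},{"grip":-0.2,"slide":[-4,4,13.5],"turn":0},{"grip":-0.2,"slide":[-6,8,13.5],"turn":0}]'
python3 -m jog '[{"grip":-0.2,"slide":[0,4,0],"turn":0},{"grip":-0.2,"slide":[0,8,0],"turn":0},{"grip":-0.2,"slide":[0,12,0],"turn":0},{"grip":-0.2,"slide":[0,16,0],"turn":0},{"grip":-0.2,"slide":[0,20,0],"turn":0}]'
python3 -m jog '[{"grip":-0.2,"slide":[0,4,0],"turn":0},{"grip":-0.2,"slide":[0,8,0],"turn":0},{"grip":-0.2,"slide":[0,12,0],"turn":0},{"grip":-0.2,"slide":[0,16,0],"turn":0},{"grip":-0.2,"slide":[0,20,0],"turn":0}]'
python3 -m jog '[{"grip":-0.2,"slide":[0,4,0],"turn":0},{"grip":-0.2,"slide":[0,8,0],"turn":0},{"grip":-0.2,"slide":[0,12,0],"turn":0},{"grip":-0.2,"slide":[0,16,0],"turn":0},{"grip":-0.2,"slide":[0,16.9,0],"turn":0}]'
python3 -m jog '[{"grip":-0.2,"slide":[0,0,0],"turn":0},{"grip":-0.2,"slide":[0,0,0],"turn":0}]'
```

```text
time: 24.15
tcp_pos: [0.559, -0.2489, 0.1482]
ee_rot: [-0.0, 1.0, 0.001, 0.0]
ft_force: [0.3, -0.1, 0.6]
grip_width: 0.0622
finger_force: 0.0
time: 24.65
tcp_pos: [0.5999, -0.3578, 0.0675]
ee_rot: [0.0, 1.0, 0.0, 0.001]
ft_force: [0.5, -0.3, -1.2]
grip_width: 0.0615
finger_force: 0.0
time: 24.95
tcp_pos: [0.5989, -0.3567, 0.0137]
ee_rot: [-0.001, 1.0, 0.001, -0.001]
ft_force: [0.2, -0.1, 1.3]
grip_width: 0.0618
finger_force: 0.0
time: 25.45
tcp_pos: [0.6002, -0.3589, 0.0181]
ee_rot: [0.001, 1.0, 0.0, 0.002]
ft_force: [0.2, 1.7, 7.0]
grip_width: 0.044
finger_force: 41.4
time: 25.95
tcp_pos: [0.5385, -0.2788, 0.1539]
ee_rot: [0.002, 1.0, -0.001, 0.003]
ft_force: [0.7, 1.0, -1.0]
grip_width: 0.0441
finger_force: 41.0
time: 26.45
tcp_pos: [0.5389, -0.0768, 0.1516]
ee_rot: [0.0, 1.0, 0.0, 0.001]
ft_force: [1.6, 0.1, -0.1]
grip_width: 0.0436
finger_force: 41.0
time: 26.95
tcp_pos: [0.5389, 0.1233, 0.1516]
ee_rot: [0.0, 1.0, 0.0, 0.001]
ft_force: [0.2, -0.1, 0.1]
grip_width: 0.044
finger_force: 41.0
time: 27.45
tcp_pos: [0.5383, 0.2943, 0.1513]
ee_rot: [-0.001, 1.0, 0.002, 0.001]
ft_force: [-0.5, -0.7, -0.8]
grip_width: 0.0438
finger_force: 41.1
time: 27.65
tcp_pos: [0.539, 0.2899, 0.1508]
ee_rot: [0.0, 1.0, -0.0, 0.0]
ft_force: [0.3, 0.1, -0.7]
grip_width: 0.0442
finger_force: 41.1
```

```bash
python3 -m jog '[{"grip":-0.2,"slide":[0,0,-4],"turn":0},{"grip":-0.2,"slide":[0,0,-8],"turn":0},{"grip":-0.2,"slide":[0,0,-11.5],"turn":0},{"grip":-0.2,"slide":[0,0,-12.7],"turn":0},{"grip":-0.2,"slide":[0,0,-12.9],"turn":0}]'
python3 -m jog '[{"grip":-0.2,"slide":[0,0,0],"turn":0},{"grip":0.45,"slide":[0,0,0],"turn":0},{"grip":0.45,"slide":[0,0,0],"turn":0},{"grip":0.45,"slide":[0,0,0],"turn":0},{"grip":0.45,"slide":[0,0,0],"turn":0}]'
python3 -m jog '[{"grip":0.45,"slide":[0,0,3],"turn":0},{"grip":0.45,"slide":[0,0,8],"turn":0},{"grip":0.45,"slide":[0,0,12.8],"turn":0},{"grip":0.45,"slide":[-2,-4,12.8],"turn":0},{"grip":0.45,"slide":[-4,-8,12.8],"turn":0}]'
python3 -m jog '[{"grip":0.45,"slide":[-1,-4,0],"turn":0},{"grip":0.45,"slide":[-2,-8,0],"turn":0},{"grip":0.45,"slide":[-3,-12,0],"turn":0},{"grip":0.45,"slide":[-3,-16,0],"turn":0},{"grip":0.45,"slide":[-3,-20,0],"turn":0}]'
python3 -c "from h import *; look()"
```

```text
time: 28.15
tcp_pos: [0.5391, 0.2895, 0.0214]
ee_rot: [0.0, 1.0, -0.001, -0.0]
ft_force: [-0.1, -0.0, 0.3]
grip_width: 0.0442
finger_force: 45.2
time: 28.65
tcp_pos: [0.539, 0.2908, 0.0216]
ee_rot: [-0.0, 1.0, 0.0, 0.0]
ft_force: [-0.4, 0.4, -0.2]
grip_width: 0.0618
finger_force: 0.0
time: 29.15
tcp_pos: [0.4988, 0.2103, 0.1507]
ee_rot: [-0.0, 1.0, 0.001, 0.002]
ft_force: [1.7, -0.5, -0.9]
grip_width: 0.062
finger_force: 0.0
time: 29.65
tcp_pos: [0.4685, 0.0093, 0.1497]
ee_rot: [0.0, 1.0, 0.0, 0.0]
ft_force: [2.0, -0.1, -0.2]
grip_width: 0.062
finger_force: 0.0
[0.469  0.0047 0.1497]
([199.6, 204.0], 231, 0.0352, [0.5379, 0.2916, 0.03])
([237.8, 209.9], 238, 0.0348, [0.5257, 0.1918, 0.03])
([446.4, 218.7], 231, 0.0309, [0.5189, -0.3518, 0.03])
([415.6, 218.9], 143, 0.0502, [0.5159, -0.2716, 0.03])
([198.9, 228.6], 243, 0.0349, [0.4741, 0.2904, 0.03])
([159.5, 234.5], 251, 0.0347, [0.4561, 0.3915, 0.03])
([236.5, 234.2], 241, 0.0352, [0.4627, 0.1927, 0.03])
([557.2, 307.5], 203, 0.052, [0.2989, -0.6405, 0.03])
```

Green far is seated. The last pot stands beside the egg cup, so I turn the tool 90° to close along x, where there are no neighbours. It goes to grey far.

```bash
python3 -m jog '[{"grip":0.45,"slide":[1,-4,0],"turn":8},{"grip":0.45,"slide":[2,-8,0],"turn":16},{"grip":0.45,"slide":[3,-12,0],"turn":24},{"grip":0.45,"slide":[4,-16,0],"turn":32},{"grip":0.45,"slide":[5,-20,0],"turn":40}]'
python3 -m jog '[{"grip":0.45,"slide":[0,-4,0],"turn":8},{"grip":0.45,"slide":[0,-8,0],"turn":16},{"grip":0.45,"slide":[0,-12,0],"turn":24},{"grip":0.45,"slide":[0,-15.6,0],"turn":32},{"grip":0.45,"slide":[0,-15.6,0],"turn":40}]'
python3 -m jog '[{"grip":0.45,"slide":[0,0,0],"turn":8},{"grip":0.45,"slide":[0,0,0],"turn":10},{"grip":0.45,"slide":[0,0,-4],"turn":10},{"grip":0.45,"slide":[0,0,-7],"turn":10},{"grip":0.45,"slide":[0,0,-7],"turn":10}]'
python3 -c "from h import *; print(bot.sense()['tcp_pos'],bot.sense()['joint_positions'])"
```

```text
time: 30.2
tcp_pos: [0.519, -0.191, 0.1495]
ee_rot: [0.0, 0.939, 0.345, 0.0]
ft_force: [0.3, 1.5, -0.4]
grip_width: 0.0619
finger_force: 0.0
time: 30.7
tcp_pos: [0.518, -0.3493, 0.1489]
ee_rot: [0.0, 0.765, 0.644, -0.0]
ft_force: [0.4, 1.3, -0.1]
grip_width: 0.062
finger_force: 0.0
time: 31.2
tcp_pos: [0.5173, -0.3437, 0.0755]
ee_rot: [-0.004, 0.707, 0.707, -0.0]
ft_force: [0.1, 0.0, -0.0]
grip_width: 0.0615
finger_force: 0.0
[ 0.51726281 -0.34370644  0.07548384] [-7.74857519e-01  6.74968163e-01  1.36105778e+00 -4.04609409e-06
  1.11322926e+00 -7.75149311e-01]
```

```bash
python3 -m jog '[{"grip":0.45,"slide":[0,0,-2],"turn":0},{"grip":0.45,"slide":[0,0,-2],"turn":0},{"grip":0.45,"slide":[0,0,-2],"turn":0}]'
```

```text
time: 31.5
tcp_pos: [0.5193, -0.3456, 0.0609]
ee_rot: [0.001, 0.707, 0.707, -0.0]
ft_force: [-0.1, 0.3, -0.3]
grip_width: 0.0619
finger_force: 0.0
```

```bash
python3 -m jog '[{"grip":0.45,"slide":[0,-0.6,0],"turn":0},{"grip":0.45,"slide":[0,-0.6,-2.5],"turn":0},{"grip":0.45,"slide":[0,-0.6,-4.5],"turn":0},{"grip":0.45,"slide":[0,-0.6,-4.5],"turn":0}]'
python3 -m jog '[{"grip":-0.2,"slide":[0,0,0],"turn":0},{"grip":-0.2,"slide":[0,0,0],"turn":0},{"grip":-0.2,"slide":[0,0,0],"turn":0},{"grip":-0.2,"slide":[0,0,0],"turn":0},{"grip":-0.2,"slide":[0,0,0],"turn":0}]' 40
python3 -m jog '[{"grip":-0.2,"slide":[0,0,4],"turn":0},{"grip":-0.2,"slide":[0,0,8],"turn":0},{"grip":-0.2,"slide":[0,0,12],"turn":0},{"grip":-0.2,"slide":[0,0,13.5],"turn":-8},{"grip":-0.2,"slide":[0,4,13.5],"turn":-16}]'
python3 -m jog '[{"grip":-0.2,"slide":[0,4,0],"turn":-8},{"grip":-0.2,"slide":[0,8,0],"turn":-16},{"grip":-0.2,"slide":[0,12,0],"turn":-24},{"grip":-0.2,"slide":[0,16,0],"turn":-32},{"grip":-0.2,"slide":[0,20,0],"turn":-40}]'
python3 -m jog '[{"grip":-0.2,"slide":[0,4,0],"turn":-8},{"grip":-0.2,"slide":[0,8,0],"turn":-16},{"grip":-0.2,"slide":[0,12,0],"turn":-24},{"grip":-0.2,"slide":[0,16,0],"turn":-32},{"grip":-0.2,"slide":[0,20,0],"turn":-34}]'
python3 -m jog '[{"grip":-0.2,"slide":[0,4,0],"turn":0},{"grip":-0.2,"slide":[0,8,0],"turn":0},{"grip":-0.2,"slide":[0,12,0],"turn":0},{"grip":-0.2,"slide":[0,16,0],"turn":0},{"grip":-0.2,"slide":[0,20,0],"turn":0}]'
python3 -m jog '[{"grip":-0.2,"slide":[0,4,0],"turn":0},{"grip":-0.2,"slide":[0,8,0],"turn":0},{"grip":-0.2,"slide":[0,10.2,0],"turn":0},{"grip":-0.2,"slide":[0,10.2,0],"turn":0},{"grip":-0.2,"slide":[0,10.2,0],"turn":0}]'
```

```text
time: 31.9
tcp_pos: [0.5181, -0.3509, 0.0129]
ee_rot: [-0.002, 0.707, 0.707, -0.0]
ft_force: [-0.4, 0.6, -0.4]
grip_width: 0.0619
finger_force: 0.0
time: 32.4
tcp_pos: [0.5197, -0.3521, 0.0162]
ee_rot: [0.002, 0.707, 0.707, -0.0]
ft_force: [-1.0, -1.9, 6.7]
grip_width: 0.0441
finger_force: 41.5
time: 32.9
tcp_pos: [0.5193, -0.3147, 0.1525]
ee_rot: [0.004, 0.801, 0.598, 0.0]
ft_force: [0.8, 0.3, -0.6]
grip_width: 0.0444
finger_force: 41.2
time: 33.4
tcp_pos: [0.5186, -0.1097, 0.1499]
ee_rot: [0.0, 0.957, 0.29, 0.0]
ft_force: [1.2, 0.9, -0.2]
grip_width: 0.0441
finger_force: 41.2
time: 33.9
tcp_pos: [0.5186, 0.0904, 0.1499]
ee_rot: [-0.0, 1.0, -0.002, 0.0]
ft_force: [0.4, -0.6, -0.1]
grip_width: 0.0442
finger_force: 41.2
time: 34.4
tcp_pos: [0.5186, 0.2904, 0.1499]
ee_rot: [-0.0, 1.0, 0.0, 0.0]
ft_force: [0.3, 0.9, -0.6]
grip_width: 0.0443
finger_force: 41.2
time: 34.9
tcp_pos: [0.5187, 0.3904, 0.1493]
ee_rot: [0.0, 1.0, 0.0, -0.0]
ft_force: [0.6, -0.5, -0.3]
grip_width: 0.0441
finger_force: 41.2
```

```bash
python3 -m jog '[{"grip":-0.2,"slide":[-0.1,0,-4],"turn":0},{"grip":-0.2,"slide":[-0.1,0,-8],"turn":0},{"grip":-0.2,"slide":[-0.1,0,-11.5],"turn":0},{"grip":-0.2,"slide":[-0.1,0,-12.7],"turn":0},{"grip":-0.2,"slide":[-0.1,0,-12.9],"turn":0}]'
python3 -m jog '[{"grip":-0.2,"slide":[0,0,0],"turn":0},{"grip":0.45,"slide":[0,0,0],"turn":0},{"grip":0.45,"slide":[0,0,0],"turn":0},{"grip":0.45,"slide":[0,0,0],"turn":0},{"grip":0.45,"slide":[0,0,0],"turn":0}]'
python3 -m jog '[{"grip":0.45,"slide":[0,0,3],"turn":0},{"grip":0.45,"slide":[0,0,8],"turn":0},{"grip":0.45,"slide":[0,0,12.8],"turn":0},{"grip":-1,"slide":[-4,-3,12.8],"turn":0},{"grip":-1,"slide":[-8,-6,12.8],"turn":0}]'
python3 -m jog '[{"grip":-1,"slide":[-3,-4,0],"turn":0},{"grip":-1,"slide":[-5,-8,0],"turn":0},{"grip":-1,"slide":[-7,-12,0],"turn":0},{"grip":-1,"slide":[-7,-12,0],"turn":0},{"grip":-1,"slide":[-7,-12,0],"turn":0}]'
python3 - <<'E'
from h import *
look()
s=grab('scene','s6');d=grab('top')
for q,dd in(('top',d),('scene',s)):
    h=cv2.cvtColor(dd['img'],cv2.COLOR_RGB2HSV);P=dd['P']
    # caddy base (z~8mm), caddy body top 85mm, bolt block 40mm
    box=(P[...,0]>.46)&(P[...,0]<.8)&(P[...,1]>-.16)&(P[...,1]<.12)&(h[...,1]<60)
    for nm,lo,hi in(('body85',.08,.09),('block40',.036,.044)):
        k=box&(P[...,2]>lo)&(P[...,2]<hi); k=cv2.morphologyEx(k.astype(np.uint8),cv2.MORPH_OPEN,np.ones((3,3)))>0
        if k.sum()>20: print(q,nm,k.sum(),cv2.minAreaRect(P[k][:,:2].astype(np.float32)))
    k=(P[...,2]>.056)&(P[...,2]<.092)&(P[...,0]>.49)&(P[...,0]<.58)&(P[...,1]>.012)&(P[...,1]<.1)
    print(q,'knob',k.sum(),np.median(P[k],0).round(4),P[k].min(0).round(3),P[k].max(0).round(3))
    m=(h[...,0]<15)&(h[...,1]>130)&(h[...,2]>50)&(P[...,0]>.45)&(P[...,0]<.62)&(P[...,1]>-.13)&(P[...,1]<.03)&(P[...,2]>.015)
    pts=P[m]; r=[]
    for y0 in (-.10,-.08,-.03,-.01):
        a=pts[abs(pts[:,1]-y0)<.008]
        i=a[:,0].argmin(); j=a[:,2].argmax(); r.append((y0,a[i].round(3).tolist(),a[j].round(3).tolist()))
    print(r)
c=cv2.resize(s['img'][165:275,270:400],None,fx=5,fy=5,interpolation=2);cv2.imwrite('pics/c6.png',c[:,:,::-1])
E
```

```text
time: 35.4
tcp_pos: [0.5181, 0.3896, 0.0201]
ee_rot: [0.0, 1.0, -0.0, -0.0]
ft_force: [0.6, -0.0, -0.3]
grip_width: 0.0438
finger_force: 44.0
time: 35.9
tcp_pos: [0.5179, 0.3908, 0.0207]
ee_rot: [-0.0, 1.0, 0.0, 0.0]
ft_force: [0.9, 0.0, -0.2]
grip_width: 0.0617
finger_force: 0.0
time: 36.4
tcp_pos: [0.4379, 0.3305, 0.1498]
ee_rot: [-0.001, 1.0, 0.0, 0.002]
ft_force: [-0.1, 0.1, -0.6]
grip_width: 0.034
finger_force: 0.0
time: 36.9
tcp_pos: [0.3682, 0.2105, 0.1489]
ee_rot: [-0.0, 1.0, -0.0, 0.001]
ft_force: [-0.2, 0.1, -0.2]
grip_width: -0.0001
finger_force: 0.0
[0.3685 0.211  0.1488]
([199.7, 204.0], 236, 0.0349, [0.538, 0.2913, 0.03])
([160.8, 210.6], 242, 0.0353, [0.5179, 0.3915, 0.03])
([237.6, 209.9], 232, 0.0355, [0.5257, 0.1923, 0.03])
([416.0, 222.4], 271, 0.05, [0.5068, -0.2727, 0.03])
([198.8, 228.6], 238, 0.0353, [0.4742, 0.2908, 0.03])
([159.2, 234.4], 241, 0.035, [0.4562, 0.3923, 0.03])
([236.3, 234.2], 239, 0.0352, [0.4626, 0.1932, 0.03])
([557.1, 307.3], 182, 0.0526, [0.2993, -0.64, 0.03])
top body85 1572 ((0.6434966921806335, -0.012398526072502136), (0.1281290948390960
[... 321 characters left out ...]
, 0.051], [0.585, -0.08, 0.077]), (-0.03, [0.521, -0.022, 0.046], [0.581, -0.028, 0.076]), (-0.01, [0.494, -0.013, 1.211], [0.494, -0.013, 1.211])]
scene body85 1266 ((0.6456048488616943, -0.015067577362060547), (0.12654463946819305, 0.2335698902606964), 19.693815231323242)
scene block40 191 ((0.5547712445259094, 0.061457984149456024), (0.04921576753258705, 0.059038642793893814), 5.725374221801758)
scene knob 58 [0.5549 0.0676 0.0735] [0.539 0.012 0.056] [0.56  0.08  0.088]
[(-0.1, [0.526, -0.1, 0.05], [0.588, -0.098, 0.077]), (-0.08, [0.524, -0.077, 0.049], [0.585, -0.076, 0.076]), (-0.03, [0.52, -0.031, 0.05], [0.584, -0.033, 0.076]), (-0.01, [0.518, -0.006, 0.05], [0.582, -0.006, 0.076])]
```

View pics/c6.png

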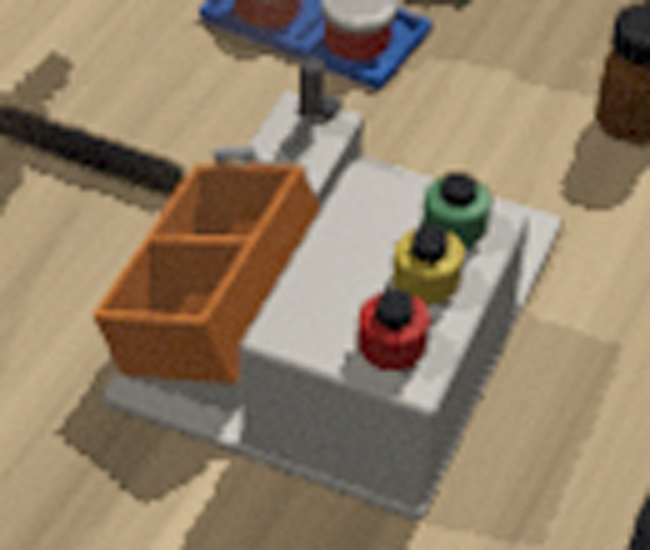

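All six pots are seated (tops at 35 mm), and the bin is empty and tilted about 0.42. From the bin's edges the hinge is near (.539,-.052) with caddy yaw about 4°. I go in front of it with the fingers shut and push.

```bash
python3 -m jog '[{"grip":-1,"slide":[2,-4.5,0],"turn":0},{"grip":-1,"slide":[4,-9,0],"turn":0},{"grip":-1,"slide":[6,-13.5,0],"turn":0},{"grip":-1,"slide":[8,-18,0],"turn":0},{"grip":-1,"slide":[8.2,-22,0],"turn":0}]'
python3 -m jog '[{"grip":-1,"slide":[0,-4,0],"turn":4},{"grip":-1,"slide":[0,-4,-4],"turn":4},{"grip":-1,"slide":[0,-4,-8],"turn":4},{"grip":-1,"slide":[0,-4,-10.6],"turn":4},{"grip":-1,"slide":[0,-4,-10.6],"turn":4}]'
python3 -m jog '[{"grip":-1,"slide":[1.5,0,0],"turn":0},{"grip":-1,"slide":[3,0,0],"turn":0},{"grip":-1,"slide":[4,0,0],"turn":0},{"grip":-1,"slide":[5,0,0],"turn":0},{"grip":-1,"slide":[5.5,0,0],"turn":0}]'
python3 -m jog '[{"grip":-1,"slide":[0.5,0,0],"turn":0},{"grip":-1,"slide":[1,0,0],"turn":0},{"grip":-1,"slide":[1.3,0,0],"turn":0},{"grip":-1,"slide":[1.5,0,0],"turn":0},{"grip":-1,"slide":[1.5,0,0],"turn":0}]'
```

```text
time: 37.55
tcp_pos: [0.4519, -0.0113, 0.1482]
ee_rot: [0.0, 1.0, 0.0, 0.001]
ft_force: [-0.1, -0.1, -0.2]
grip_width: 0.0002
finger_force: 0.0
time: 38.05
tcp_pos: [0.4486, -0.0483, 0.0395]
ee_rot: [-0.001, 0.999, 0.035, -0.003]
ft_force: [-0.8, -0.9, -0.0]
grip_width: -0.0002
finger_force: 0.0
time: 38.55
tcp_pos: [0.5059, -0.0492, 0.0428]
ee_rot: [0.0, 0.999, 0.035, 0.0]
ft_force: [-0.2, 1.1, 0.3]
grip_width: -0.0001
finger_force: 0.0
time: 39.05
tcp_pos: [0.52, -0.0493, 0.0423]
ee_rot: [-0.0, 0.999, 0.035, 0.0]
ft_force: [-1.5, 0.1, 1.0]
grip_width: 0.0001
finger_force: 0.5
```

```bash
for i in 1 2; do python3 -m jog '[{"grip":-1,"slide":[0.2,0,0],"turn":0},{"grip":-1,"slide":[0.4,0,0],"turn":0},{"grip":-1,"slide":[0.4,0,0],"turn":0}]'; done
python3 - <<'E'
from h import *
s=grab('scene');h=cv2.cvtColor(s['img'],cv2.COLOR_RGB2HSV);P=s['P']
m=(h[...,0]<15)&(h[...,1]>130)&(h[...,2]>50)&(P[...,0]>.45)&(P[...,0]<.64)&(P[...,1]>-.13)&(P[...,1]<.03)&(P[...,2]>.015)
print(np.percentile(P[m],[1,50,98],axis=0).round(3).tolist())
E
```

```text
time: 39.35
tcp_pos: [0.5241, -0.0493, 0.0423]
ee_rot: [-0.0, 0.999, 0.035, 0.0]
ft_force: [-1.6, 0.5, 0.2]
grip_width: 0.0003
finger_force: 0.5
time: 39.65
tcp_pos: [0.5252, -0.0492, 0.0421]
ee_rot: [-0.0, 0.999, 0.036, -0.004]
ft_force: [-18.2, -0.8, 12.7]
grip_width: -0.0
finger_force: 9.2
[[0.537, -0.113, 0.015], [0.559, -0.054, 0.036], [0.601, 0.008, 0.054]]
```

```bash
python3 -m jog '[{"grip":-1,"slide":[0.1,0,0],"turn":0},{"grip":-1,"slide":[0.15,0,0],"turn":0},{"grip":-1,"slide":[0.15,0,0],"turn":0}]'
python3 -m jog '[{"grip":-1,"slide":[-2,0,0],"turn":0},{"grip":-1,"slide":[-5,0,0],"turn":0},{"grip":-1,"slide":[-7,0,3],"turn":0},{"grip":-1,"slide":[-9,0,7],"turn":0},{"grip":-1,"slide":[-10,0,11],"turn":0}]'
python3 - <<'E'
from h import *
for n in('scene','top'):
    s=grab(n,'s7'+n);h=cv2.cvtColor(s['img'],cv2.COLOR_RGB2HSV);P=s['P']
    m=(h[...,0]<15)&(h[...,1]>130)&(h[...,2]>50)&(P[...,0]>.45)&(P[...,0]<.64)&(P[...,1]>-.13)&(P[...,1]<.03)&(P[...,2]>.015)&(P[...,2]<.09)
    print(n,np.percentile(P[m],[1,50,98],axis=0).round(3).tolist())
    k=(P[...,2]>.07)&(P[...,2]<.09)&(P[...,0]>.5)&(P[...,0]<.6)&(P[...,1]>.03)&(P[...,1]<.1)&(h[...,2]<110)
    print('knob',k.sum(),np.median(P[k],0).round(4),P[k].min(0).round(3),P[k].max(0).round(3))
    if n=='scene': a=s
cv2.imwrite('pics/c7.png',cv2.resize(a['img'][165:275,270:400],None,fx=5,fy=5,interpolation=2)[:,:,::-1])
E
```

```text
time: 40.0
tcp_pos: [0.5252, -0.0491, 0.042]
ee_rot: [-0.001, 0.999, 0.036, -0.006]
ft_force: [-26.3, -3.2, 19.0]
grip_width: 0.0
finger_force: 13.2
time: 40.5
tcp_pos: [0.4282, -0.0493, 0.1535]
ee_rot: [-0.0, 0.999, 0.035, -0.0]
ft_force: [0.5, 0.1, 0.1]
grip_width: -0.0
finger_force: 0.0
scene [[0.536, -0.112, 0.015], [0.56, -0.053, 0.036], [0.602, 0.008, 0.054]]
knob 33 [0.5545 0.0689 0.0829] [0.549 0.064 0.071] [0.56  0.079 0.089]
top [[0.536, -0.108, 0.015], [0.575, -0.051, 0.018], [0.605, 0.007, 0.056]]
knob 26 [0.5519 0.0725 0.0848] [0.547 0.066 0.079] [0.557 0.079 0.09 ]
```

View pics/c7.png

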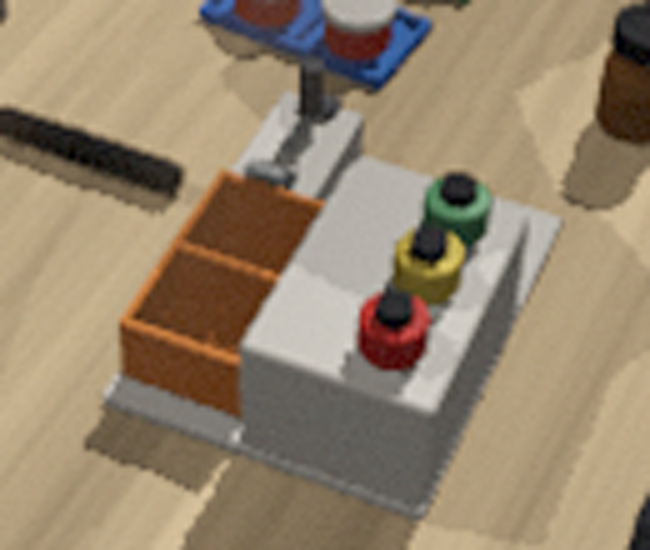

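The bin is flush shut (front x≈.537, rim at 54 mm). The knob is at (.553,.072). I approach it from the +y side.

```bash
python3 -m jog '[{"grip":-1,"slide":[3,4,0],"turn":0},{"grip":-1,"slide":[6,8,0],"turn":0},{"grip":-1,"slide":[9,12,0],"turn":0},{"grip":-1,"slide":[12,16,0],"turn":0},{"grip":-1,"slide":[12.5,17,0],"turn":0}]'
python3 -m jog '[{"grip":-1,"slide":[0,0,-4],"turn":0},{"grip":-1,"slide":[0,0,-7],"turn":0},{"grip":-1,"slide":[0,0,-8.8],"turn":0},{"grip":-1,"slide":[0,0,-8.8],"turn":0}]'
python3 -m jog '[{"grip":-1,"slide":[0.1,-1,0],"turn":0},{"grip":-1,"slide":[0.1,-2,0],"turn":0},{"grip":-1,"slide":[0.2,-3,0],"turn":0},{"grip":-1,"slide":[0.3,-4,0],"turn":0},{"grip":-1,"slide":[0.3,-4,0],"turn":0}]'
```

```text
time: 41.1
tcp_pos: [0.5563, 0.1242, 0.1511]
ee_rot: [-0.0, 0.999, 0.037, 0.001]
ft_force: [-0.3, -0.6, -0.7]
grip_width: 0.0001
finger_force: 0.0
time: 41.5
tcp_pos: [0.5529, 0.1203, 0.0614]
ee_rot: [-0.0, 0.999, 0.035, -0.003]
ft_force: [0.8, -0.4, 0.4]
grip_width: -0.0001
finger_force: 0.0
time: 42.0
tcp_pos: [0.5578, 0.0792, 0.0648]
ee_rot: [0.0, 0.999, 0.034, 0.0]
ft_force: [-1.0, 0.3, -0.3]
grip_width: -0.0001
finger_force: 0.0
```

```bash
python3 -m jog '[{"grip":-1,"slide":[0,-0.5,-0.2],"turn":0},{"grip":-1,"slide":[0,-1,-0.2],"turn":0},{"grip":-1,"slide":[0,-1.5,-0.2],"turn":0},{"grip":-1,"slide":[0,-1.5,-0.2],"turn":0}]'
python3 - <<'E'
from h import *
s=grab('scene');P=s['P'];cv2.imwrite('pics/c8.png',cv2.resize(s['img'][125:245,270:400],None,fx=5,fy=5,interpolation=2)[:,:,::-1])
E
```

```text
time: 42.4
tcp_pos: [0.5574, 0.0652, 0.0622]
ee_rot: [0.0, 0.999, 0.035, -0.0]
ft_force: [0.5, 0.4, 0.2]
grip_width: 0.0001
finger_force: 0.0
```

View pics/c8.png

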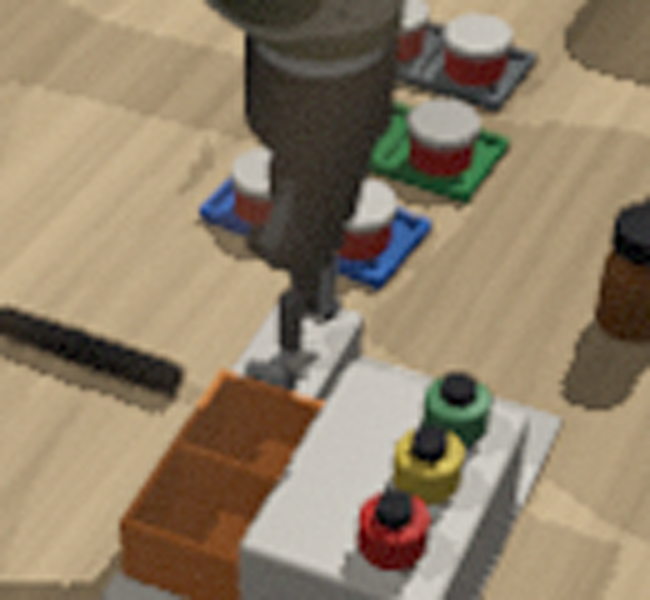

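The knob (crop (288,325)) is being pushed ahead of the fingers. I continue until it stops.

```bash
for i in 1 2 3; do python3 -m jog '[{"grip":-1,"slide":[0,-0.2,0],"turn":0},{"grip":-1,"slide":[0,-0.4,0],"turn":0},{"grip":-1,"slide":[0,-0.4,0],"turn":0}]' | grep -E 'tcp|ft_'; done
python3 - <<'E'
from h import *
s=grab('scene');P=s['P']
k=(P[...,2]>.06)&(P[...,2]<.092)&(P[...,0]>.53)&(P[...,0]<.57)&(P[...,1]>.015)&(P[...,1]<.06)
print(k.sum(),P[k].min(0),np.median(P[k],0))
E
```

```text
tcp_pos: [0.5574, 0.0616, 0.0623]
ft_force: [0.4, 1.0, -1.4]
tcp_pos: [0.5574, 0.0574, 0.0623]
ft_force: [0.1, 0.6, -0.7]
tcp_pos: [0.5574, 0.0558, 0.0624]
ft_force: [2.3, 15.1, 0.5]
93 [0.54861525 0.02809456 0.06165242] [0.56116652 0.03784339 0.07907756]
```

The bolt has hit its stop (15 N), with the knob axis at about y=.035, which is 38 mm of travel. I give it a light extra press, then back off and check.

```bash
python3 -m jog '[{"grip":-1,"slide":[0,-0.1,0],"turn":0},{"grip":-1,"slide":[0,-0.1,0],"turn":0}]'
python3 -m jog '[{"grip":-1,"slide":[0,1.5,0],"turn":0},{"grip":-1,"slide":[0,4,0],"turn":0},{"grip":-1,"slide":[0,5,4],"turn":0},{"grip":-1,"slide":[0,5,8],"turn":0},{"grip":-1,"slide":[0,5,12],"turn":0}]'
python3 -m jog '[{"grip":-1,"slide":[-4,0,0],"turn":0},{"grip":-1,"slide":[-8,0,0],"turn":0},{"grip":-1,"slide":[-12,0,0],"turn":0},{"grip":-1,"slide":[-16,0,0],"turn":0},{"grip":-1,"slide":[-16,0,0],"turn":0}]'
python3 - <<'E'
from h import *
look(); s=grab('scene');P=s['P']
k=(P[...,2]>.06)&(P[...,2]<.092)&(P[...,0]>.53)&(P[...,0]<.575)&(P[...,1]>.015)&(P[...,1]<.1)
print(k.sum(),P[k].min(0),np.median(P[k],0))
cv2.imwrite('pics/c9.png',cv2.resize(s['img'][110:350,170:450],None,fx=2.5,fy=2.5,interpolation=2)[:,:,::-1])
E
```

```text
time: 43.6
tcp_pos: [0.5574, 0.0556, 0.0624]
ee_rot: [-0.002, 0.999, 0.035, 0.0]
ft_force: [2.2, 19.7, 0.1]
grip_width: 0.0001
finger_force: 9.5
time: 44.1
tcp_pos: [0.5569, 0.103, 0.1838]
ee_rot: [0.0, 0.999, 0.035, -0.0]
ft_force: [1.8, 0.1, -0.2]
grip_width: -0.0003
finger_force: 0.0
time: 44.6
tcp_pos: [0.3934, 0.103, 0.1821]
ee_rot: [0.0, 0.999, 0.036, -0.001]
ft_force: [0.1, -0.1, 0.0]
grip_width: 0.0003
finger_force: 0.0
[0.3959 0.1028 0.1827]
([200.0, 204.0], 235, 0.0351, [0.538, 0.2907, 0.03])
([160.5, 210.6], 234, 0.0353, [0.5178, 0.3922, 0.03])
([237.8, 209.9], 235, 0.0346, [0.5256, 0.1918, 0.03])
([416.0, 222.4], 270, 0.0498, [0.5068, -0.2726, 0.03])
([198.9, 228.7], 237, 0.0354, [0.474, 0.2905, 0.03])
([159.3, 234.4], 244, 0.0352, [0.4561, 0.3921, 0.03])
([236.3, 234.2], 232, 0.0349, [0.4626, 0.1932, 0.03])
([557.4, 308.0], 199, 0.0521, [0.2975, -0.6409, 0.03])
53 [0.54918259 0.026666   0.0602706 ] [0.55777272 0.03191411 0.07587592]
```

View pics/c9.png

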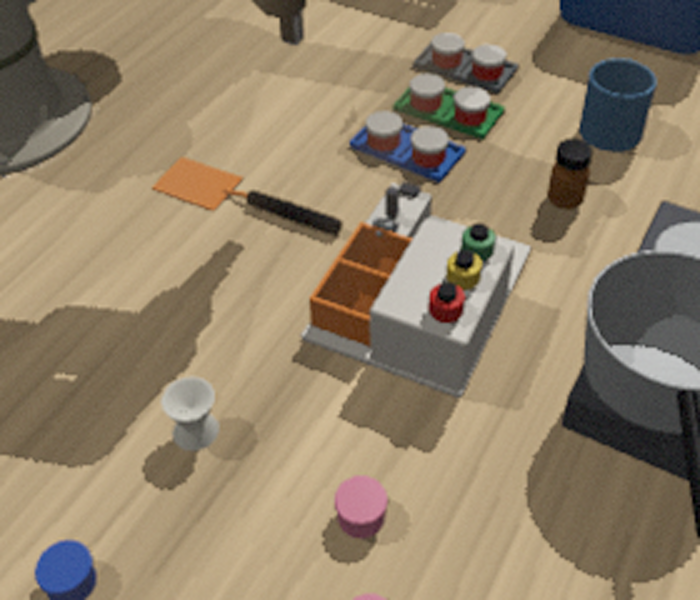

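The picture shows each tray with two upright pots, the bin shut, the bolt home (knob at crop (391,203)), and the bystanders where they were. No pots are left over, so I hand in.

```bash
python3 -c "from plant import bot; print(bot.sign_off())"
```

```text
the job is handed in; nothing more can be done
None
```

The job is handed in: six pots dealt two to each tray with none left over, the bin pushed fully shut and the bolt slid home, with the last pictures showing all of it in place and the other things undisturbed; the sign-off returned no verdict.

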